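# Clamp a set of nesting snack trays for banding at the sale table

### The job

Make up the snack-tray set for banding: nest every tray there is (from the pile, top one first, and the white and blue ones if they are out) squarely on the clamp stand's marked seat, lay the cover board on top, and swing the blue arm over it to its stop. With the lever still up, turn the red wing nut until the pad hangs just clear of the cover board (about 2 or 3 mm), then flip the orange cam lever fully down, so that the set is held firmly but not crushed; leave the other sale goods where they are.

Things in the scene. Friction and masses are not known exactly. Their poses are not given: they have to be found in the camera images.
- seat (a point): centre of the seat on the clamp stand's wooden base (top of the base board, 15 mm above the table), framed by yellow corner marks 160 x 70 mm. x runs along the seat's length towards the post, z up. The base is fixed to the table; its place and yaw differ from start to start.
- post (a point): foot of the stand's steel post (24 mm thick, 183 mm high above the table), 160 mm from the seat along the seat's x, on the base's top face. The blue arm turns about it.
- swing (a joint): turn of the blue clamp arm about the post, rad: 0 = over the seat, against its stop (along the seat's -x from the post); grows as the arm swings out to the seat's +y side (1.57: the arm points along the seat's +y). Stiff: stays where it is left, about 10 N at the handle moves it.
- handle (a point): point 15 mm below the top of the round black upright handle on the blue arm, 18 mm thick and 65 mm high, 80 mm from the post axis; pinch it and lead it round the post to swing the arm. The arm is a blue bar 24 mm wide and 20 mm high whose top lies 50 mm below this point.
- nut (a joint): red wing nut on top of the post, rad, 0 to 7.5: grows as it is turned clockwise seen from above, and each rad draws the whole arm down by 7 mm (steep quick thread, self-holding, about 0.25 N m to turn). The nut itself stays at its height.
- nut_grip (a point): grip point of the red wing nut, on the post axis, 12 mm below its top. The wing is a bar 50 mm long (the point's x), 16 mm thick (its y) and 30 mm high.
- lever (a joint): cam lever, rad: 0 = upright (open), 1.57 = folded down level to the stop (clamped). It folds towards the seat's -y side when the arm is over the seat, and pushes the pad down by 9.55 mm per rad (15 mm in all). Stays where it is left; about 3 to 6 N near its end moves it.
- lever_pivot (a point): pivot of the orange cam lever, directly above the pad, 13 mm above the arm's top face and 160 mm from the post axis. The hinge runs along the arm.
- lever_tip (a point): free end of the orange lever, 75 mm from the pivot on the lever's middle line. The lever is 18 mm wide along the arm and 14 mm thick.
- pad (a joint): how far the sprung pad is pushed back up by what it presses on, m: 0 = free, stop at 0.016; spring 1.2 N per mm, so this is the lock force. The rubber face also gives, so only about 0.7 of the travel left after touching shows here: with the lever fully down, a gap of 2 to 3 mm before gives about 0.0085. The proper lock force with the lever down is 7 to 14 N (0.006 to 0.012).
- pad_face (a point): centre of the underside of the round black rubber pad (44 mm across) under the arm's end. With the lever up and the pad free, it hangs 124 mm above the table at nut = 0.
- cover_mid (a point): cover board, dark wood 150 x 60 x 14 mm on a cork foot 134 x 44 x 8 mm (22 mm high in all) with a yellow disc on top; nests on a tray like another tray. Point at its centre, half-way up (11 mm above its underside); x along its length, z up.
- cover_top (a point): centre of the cover board's top face, at the yellow disc, 11 mm above cover_mid.
- tray_a_mid (a point): pale wood tray 150 x 60 mm, 22 mm high: the dish body (flat floor, straight 4 mm rims, 14 mm high in all) stands on a narrower foot 134 x 44 x 8 mm; the foot drops into the dish below with 4 mm of play all round, so that every nested tray adds 14 mm. Point at its centre, half-way up (11 mm above its underside); x along the 150 mm length, z up. It starts in the nested pile, at the bottom.
- tray_b_mid (a point): red plastic tray 150 x 60 mm, 22 mm high: the dish body (flat floor, straight 4 mm rims, 14 mm high in all) stands on a narrower foot 134 x 44 x 8 mm; the foot drops into the dish below with 4 mm of play all round, so that every nested tray adds 14 mm. Point at its centre, half-way up (11 mm above its underside); x along the 150 mm length, z up. It starts in the nested pile, on the pale one.
- tray_c_mid (a point): green plastic tray 150 x 60 mm, 22 mm high: the dish body (flat floor, straight 4 mm rims, 14 mm high in all) stands on a narrower foot 134 x 44 x 8 mm; the foot drops into the dish below with 4 mm of play all round, so that every nested tray adds 14 mm. Point at its centre, half-way up (11 mm above its underside); x along the 150 mm length, z up. It starts in the nested pile, on the red one; may be absent.
- tray_d_mid (a point): white ceramic tray 150 x 60 mm, 22 mm high: the dish body (flat floor, straight 4 mm rims, 14 mm high in all) stands on a narrower foot 134 x 44 x 8 mm; the foot drops into the dish below with 4 mm of play all round, so that every nested tray adds 14 mm. Point at its centre, half-way up (11 mm above its underside); x along the 150 mm length, z up. It may be absent; starts alone on the table.
- tray_e_mid (a point): blue plastic tray 150 x 60 mm, 22 mm high: the dish body (flat floor, straight 4 mm rims, 14 mm high in all) stands on a narrower foot 134 x 44 x 8 mm; the foot drops into the dish below with 4 mm of play all round, so that every nested tray adds 14 mm. Point at its centre, half-way up (11 mm above its underside); x along the 150 mm length, z up. It may be absent; starts alone on the table.
- mug: blue mug 90 mm high, 80 mm across, a sale item to be left where it is; origin at the centre of its underside.
- candle: candle jar 90 mm high, 68 mm across, a sale item to be left where it is; origin at the centre of its underside.
- giftbox: red gift box 110 x 80 x 50 mm, a sale item to be left where it is; origin at the centre of its underside.
- tin: green tin 70 mm high, 90 mm across, a sale item to be left where it is; origin at the centre of its underside.
Mind the look-alikes: they are no part of the job. Leave any pink look-alike of the part that bears tray_a_mid alone.

How it is judged:
By the outcome, as a careful person would: the job done as asked, in the order asked, and still so for the second after the job is handed in, with the robot touching nothing.
Of tray_c, tray_d, tray_e only 1 to 3 are there at a start; the rules pass over those that are not, and their reading is None.
At some moment in a run one of cover, tray_d, tray_e may be knocked a few centimetres aside while the robot is not near it.
Once in a run the grip may slacken for a moment while it holds something.
It also fails if it takes over 210 s, if anything falls off the work surface, if the arm or the gripper's body presses on something with over 40 N, if the wrist force passes 120 N, or if a joint passes its speed limit or range.

### The arm

A 6-joint arm with a two-finger parallel gripper is mounted at the origin on the work surface. World frame = base frame: x ahead of the robot, y to its left, z up, the work surface at z = 0. Lengths are in mm, angles in rad, forces in N, time in s.
With the tool pointing down it reaches from about 350 to 975 mm from the base axis. Payload 7.1 kg.
Tool frame: the origin (TCP) lies at the very end of the fingers, on their centre line; the grasp point (between the pads) lies ctrl.hold_point_z behind it (ctrl.hold_point_z is the distance from the TCP to the grasp point, in mm); z points along the fingers, y is the line along which they close (so a half turn about z gives the same grasp; the last joint's range is limited). The gripper opens to 88 mm and grips with 3 to 60 N. Pads are 20 mm wide; open, the fingers measure 115 mm over their backs; the gripper's body (75 mm by 178 mm) begins 61 mm behind the grasp point.
Start: joints at [-1.288, 0.423, 1.63, -0, 1.089, -0.019], TCP at [185.792, -596.729, 222.675] pointing down, gripper open.
Joint ranges: [-3, 3], [-0.9, 2.11], [0.09, 2.58], [-1.31, 4.45], [0.11, 2.69], [-2.54, 2.54]. Speed limits (rad/s): [2.39, 2.39, 3.01, 3.14, 3.14, 3.14].

### API

Orientations are given as a rotation vector (axis times angle).
In Python, from workcell import ctrl gives the robot as it stands. The module is installed in compiled form; this text tells all that it offers.
- The arm moves only by the shell command python3 -m creep 'ROWS'. ROWS is JSON, a list of rows, each an object with "translation": the shift along the tool's x, y, z in mm, a list of three; "angular": the turn, a rotation vector about the tool's x, y, z in rad, a list of three; "jaw": the opening, from 0 (shut) to 1 (fully open). A call has exactly 8 rows; each row is the pose to reach, as a shift and turn from the pose commanded when the call began, along the tool's axes at that moment; what a row does not reach only later rows make up. A row lasts 1/8 s, in which the tool goes at most 62.5 mm and 10.7 degrees, less where a joint would pass 70% of its speed; a pose out of reach is approached as far as the arm can. A call with a gripper value outside its range is refused whole. The fingers move at their own pace and stop on an object; the grip force is fixed at half the most. Time passes only in rows, so rows that repeat a pose let the fingers close, or fill a call up. It gives the time, the measured TCP pose, the force, the opening and the grip force at its end, in the units of the state.
- ctrl.get_obs(): the state, without advancing time (a new reading comes with each control period).
- ctrl.get_image(name): name is "side" or "top" or "wrist"; returns the picture (420x560x3 uint8, red, green, blue); there is no depth.
- ctrl.camera_info(name): a dict with "camera_matrix" (3x3 intrinsics, pixels), "distortion" ([k1, k2, p1, p2, k3] as OpenCV has them; the pictures are not rectified), "world_from_camera" (4x4, takes a point from camera to world coordinates). Camera axes: x right, y up, looking along -z (the intrinsics and any distortion apply to the point x, -y, -z); pixel columns grow to the right and rows downward; lengths in mm; the calibration is good to about 2 mm. A picture is of the moment at which its call begins: read the wrist's pose just before it. camera_info takes no time and is no camera call; for the wrist camera it gives the pose at the moment of the call.
- ctrl.close_job(): hands the job in; it is judged then, once.
Trained networks look in the newest picture that a camera, given by its name, has taken for a name from the list of things; names that differ only in an ending like _2 or _b are one class to them, and where a whole thing is asked for, a point or a joint stands for the part that bears it (a point fixed in the world has none). Each returns a list of dicts, best first, with "score" (0 to 1); they miss things now and then, are a little off and sometimes report something else, mostly with a low value. They report only what shows in the picture. A call takes as long as a camera call. They do not tell look-alikes from the thing itself.
- ctrl.look_for(camera, label): "rect" ([left, top, right, bottom] in pixels, round what is visible of it).
The state is a dict: "t": time; "qpos": joint angles; "qvel": joint speeds; "joint_torque": joint torques, N m; "ee_pos": TCP position; "orientation": TCP orientation; "ft_force": force on the tool from outside, world axes, zero at the start; "moment": the same for the moment, N m; "width": finger opening in mm; "grasp_force": force on a finger pad.
Only numpy, scipy, OpenCV 4.12 (cv2) and the standard library are available. Lean on these libraries where they do the work, as an engineer would, in place of code of your own. Each camera call takes 0.05 s, during which the arm holds its last target. There are 200 camera calls.

## Working session

There is one attempt and no reset: what is moved stays moved. The work goes in short steps, Python scripts to look and compute and a shell command to move; the robot and the scene stay as the last step left them, time stands still between calls to the robot, and variables do not carry over. Pictures are saved under pics/ and viewed, at most 14 in all, crops included, and the job is handed in when it is done.

```bash
mkdir -p pics; python3 - <<'E'
from workcell import ctrl
import cv2
for n in ["top","side"]:
    im=ctrl.get_image(n); cv2.imwrite(f"pics/{n}0.png",im[:,:,::-1])
    c=ctrl.camera_info(n); print(n,c)
print(ctrl.hold_point_z); print(ctrl.get_obs())
print(ctrl.camera_info("wrist"))
E
```

```text
top {'camera_matrix': array([[475.62620339,   0.        , 275.5682286 ],
       [  0.        , 475.62620339, 210.37790387],
       [  0.        ,   0.        ,   1.        ]]), 'distortion': array([-0.08787421,  0.        ,  0.        ,  0.        ,  0.        ]), 'world_from_camera': array([[ 1.09509876e-03,  9.89295034e-01, -1.45925103e-01,
         3.60077475e+02],
       [-9.99978872e-01,  1.48331931e-04, -6.49875561e-03,
         1.74982397e+01],
       [-6.40754130e-03,  1.45929136e-01,  9.89274295e-01,
         1.49193758e+03],
       [ 0.00000000e+00,  0.00000000e+00,  0.00000000e+00,
         1.00000000e+00]])}
side {'camera_matrix': array([[472.17690051,   0.        , 282.50571636],
       [  0.        , 472.17690051, 204.84376916],
       [  0.        ,   0.        ,   1.        ]]), 'distortion': array([-0.13282826,  0.        ,  0.        ,  0.        ,  0.        ]), 'world_from_camera': array([[ 9.84047925e-01,  1.27753363e-01, -1.23809364e-01,
         4.32861857e+02],
       [-1.76715218e-01,  6.21624944e-01, -7.63121328e-01,
        -8.90065829e+02],
       [-2.0528
[... 777 characters left out ...]
  0.01444395, -0.06969313]), 'grasp_force': 0.0, 'width': 88.16893982780297}
{'camera_matrix': array([[328.55109455,   0.        , 282.86626816],
       [  0.        , 328.55109455, 206.47502107],
       [  0.        ,   0.        ,   1.        ]]), 'distortion': array([-0.06911365,  0.        ,  0.        ,  0.        ,  0.        ]), 'world_from_camera': array([[ 2.96965598e-01,  9.16194080e-01,  2.69072186e-01,
         2.59021948e+02],
       [-9.54888088e-01,  2.85054907e-01,  8.32612746e-02,
        -5.73149374e+02],
       [-4.16860145e-04, -2.81659559e-01,  9.59514314e-01,
         3.84751083e+02],
       [ 0.00000000e+00,  0.00000000e+00,  0.00000000e+00,
         1.00000000e+00]])}
```

View pics/top0.png

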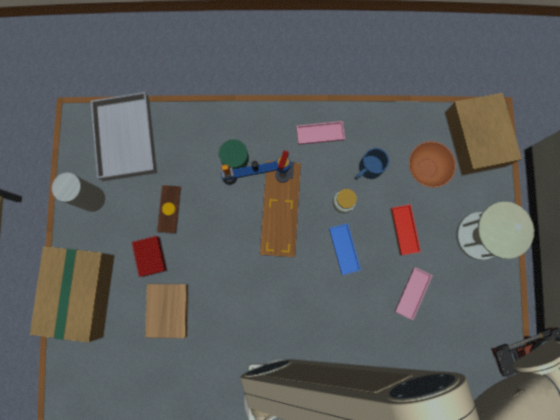

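View pics/side0.png

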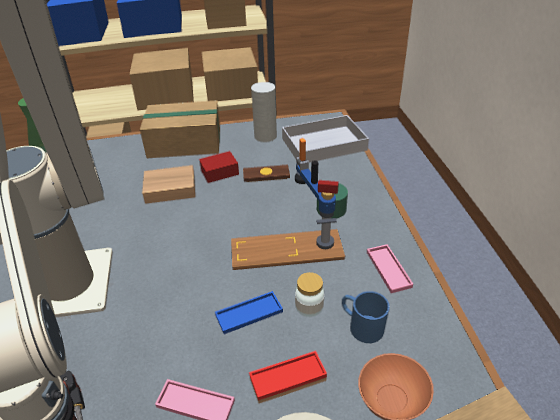

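```bash
cat > h.py <<'E'
import numpy as np, cv2
from scipy.spatial.transform import Rotation as R
from workcell import ctrl
def px2w(c,pts,z):
    K=np.array(c["camera_matrix"]);T=c["world_from_camera"]
    u=cv2.undistortPoints(np.array(pts,float).reshape(-1,1,2),K,np.array(c["distortion"]))[:,0]
    d=np.c_[u[:,0],-u[:,1],-np.ones(len(u))]@T[:3,:3].T
    o=T[:3,3]; return (o+d*((z-o[2])/d[:,2])[:,None])[:,:2]
def w2px(c,p):
    K=np.array(c["camera_matrix"]);T=np.linalg.inv(c["world_from_camera"])
    q=np.array(p,float).reshape(-1,3)@T[:3,:3].T+T[:3,3]; q=q*[1,-1,-1]
    return cv2.projectPoints(q,np.zeros(3),np.zeros(3),K,np.array(c["distortion"]))[0][:,0]
def mask(im,col,roi=None):
    h=cv2.cvtColor(im,cv2.COLOR_RGB2HSV)
    H,S,V=[h[:,:,i].astype(int) for i in range(3)]
    m={'red':((H<6)|(H>174))&(S>190)&(V>110),'blue':(H>100)&(H<125)&(S>150)&(V>100),
       'yellow':(H>19)&(H<32)&(S>150)&(V>140),'dark':(H>3)&(H<20)&(S>90)&(V<110),'pale':(H>8)&(H<28)&(S>40)&(S<170)&(V>120)}[col]
    m=m.astype(np.uint8)
    if roi is not None:
        z=np.zeros_like(m); l,t,r,b=roi; z[t:b,l:r]=1; m*=z
    return m
def blob(m,c,z):
    n,l,s,_=cv2.connectedComponentsWithStats(m); i=1+np.argmax(s[1:,4])
    cn=max(cv2.findContours((l==i).astype(np.uint8),cv2.RETR_EXTERNAL,cv2.CHAIN_APPROX_NONE)[0],key=len)[:,0]
    (cx,cy),(w,hh),a=cv2.minAreaRect(px2w(c,cn,z).astype(np.float32))
    if w<hh: w,hh,a=hh,w,a+90
    return np.round([cx,cy,w,hh,(a+90)%180-90],1)   # yaw deg of the long side
def to(x,y,z,yaw,o=None):
    """yaw: direction deg (mod 180) of the closing line (tool y) in the world, tool straight down"""
    o=o or ctrl.get_obs(); Rc=R.from_rotvec(o['orientation']); p=o['ee_pos']
    best=[]
    for k in (-180,0,180):
        a=np.radians(yaw+k); ty=[np.cos(a),np.sin(a),0]; tz=[0,0,-1]; tx=np.cross(ty,tz)
        best.append((Rc.inv()*R.from_matrix(np.c_[tx,ty,tz])).as_rotvec())
    tr=Rc.inv().apply(np.array([x,y,z])-p)
    print('tr',np.round(tr,1),'rots',[list(np.round(b,3)) for b in best],'q6',round(o['qpos'][5],2),'q1',round(o['qpos'][0],2))
def st():
    o=ctrl.get_obs(); Rm=R.from_rotvec(o['orientation']).as_matrix()
    print('t',round(o['t'],2),'p',np.round(o['ee_pos'],1),'ty',round(np.degrees(np.arctan2(Rm[1,1],Rm[0,1])),1),'tilt',np.round(Rm[:2,2],3),'q',np.round(o['qpos'],2),'F',np.round(o['ft_force'],1),'w',round(o['width'],1),'g',round(o['grasp_force'],1))
E
python3 - <<'E'
from h import *
im=ctrl.get_image("top");c=ctrl.camera_info("top")
print('red',blob(mask(im,'red',(380,190,430,270)),c,36))
print('blue',blob(mask(im,'blue',(320,215,370,285)),c,22))
print('disc',blob(mask(im,'yellow',(150,190,190,230)),c,22))
print('cover',blob(mask(im,'dark',(145,170,195,245)),c,22))
print('seat',blob(cv2.dilate(mask(im,'yellow',(255,185,300,265)),np.ones((30,30))),c,15))
m=mask(im,'yellow',(255,185,300,265));ys,xs=np.nonzero(m)
print('seatpts',cv2.minAreaRect(px2w(c,np.c_[xs,ys],15).astype(np.float32)))
print('nut',blob(mask(im,'red',(270,140,300,180)),c,190))
print('armblue',blob(mask(im,'blue',(225,155,300,185)),c,150))
for l in ['tray_d_mid','tray_c_mid','lever_tip','nut_grip','handle']:
    print(l,[(r['rect'],round(r['score'],2)) for r in ctrl.look_for("top",l)][:4])
big=cv2.resize(im[140:270,200:420],None,fx=3.6,fy=3.6,interpolation=cv2.INTER_CUBIC)
cv2.imwrite("pics/c1.png",big[:,:,::-1]);st()
E
```

```text
red [ 517.1 -373.4  138.9   56.2   10.4]
blue [ 457.9 -185.5  144.8   57.3   14.4]
disc [582.9 365.5  35.2  31.8   1.9]
cover [582.3 363.7 145.   56.1  -4.2]
seat [461.7  19.5 162.3 115.  -90. ]
seatpts ((532.4077758789062, 17.07967758178711), (72.39155578613281, 161.857666015625), 86.67675018310547)
nut [698.7   4.8  42.8  11.5 -23.4]
armblue [673.  119.   58.4  21.7 -79.2]
tray_d_mid [([389.7, 202.5, 422.7, 253.8], 0.48)]
tray_c_mid []
lever_tip [([219.9, 161.6, 231.2, 176.1], 0.5)]
nut_grip [([281.0, 147.9, 289.4, 170.3], 0.7)]
handle [([222.7, 161.3, 289.1, 185.2], 0.67)]
t 0.4 p [ 185.8 -596.6  222.6] ty -72.7 tilt [-0.  0.] q [-1.29  0.42  1.63  0.    1.09 -0.02] F [ 0.1 -0.8  0.3] w 87.9 g 0.0
```

View pics/c1.png

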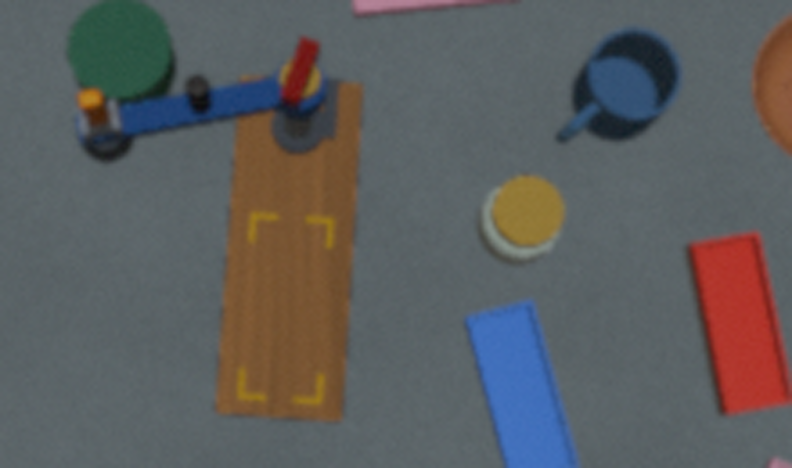

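```bash
python3 -c "
from h import *
to(517,-373,160,100.4)"
```

```text
tr [ 382.7 -115.1   62.6] rots [[np.float64(-0.0), np.float64(-0.0), np.float64(0.12)], [np.float64(0.0), np.float64(-0.0), np.float64(-3.021)], [np.float64(-0.0), np.float64(-0.0), np.float64(0.12)]] q6 -0.02 q1 -1.29
```

```bash
python3 -m creep '[{"translation":[60,-18,10],"angular":[0,0,0.02],"jaw":1},{"translation":[120,-36,20],"angular":[0,0,0.04],"jaw":1},{"translation":[180,-54,30],"angular":[0,0,0.06],"jaw":1},{"translation":[240,-72,40],"angular":[0,0,0.08],"jaw":1},{"translation":[300,-90,50],"angular":[0,0,0.1],"jaw":1},{"translation":[345,-104,57],"angular":[0,0,0.12],"jaw":1},{"translation":[382.7,-115.1,62.6],"angular":[0,0,0.12],"jaw":1},{"translation":[382.7,-115.1,62.6],"angular":[0,0,0.12],"jaw":1}]'; python3 - <<'E'
from h import *
st()
for n in ["top","wrist"]:
    im=ctrl.get_image(n); cv2.imwrite(f"pics/{n}2.png",im[:,:,::-1])
c=ctrl.camera_info("wrist"); print(w2px(c,[[517,-373,36],[517,-373,0]])); print(blob(mask(im,'red'),c,36))
print(c['world_from_camera'][:3,3])
E
python3 -c "
import cv2,numpy as np
a=cv2.imread('pics/top2.png');b=cv2.imread('pics/wrist2.png')
cv2.imwrite('pics/tw2.png',cv2.resize(np.vstack([a,b]),None,fx=.71,fy=.71))"
```

```text
t: 1.4
ee_pos: [518.9, -371.2, 159.5]
orientation: [-3.128, -0.291, 0.0]
ft_force: [-0.1, 0.4, -0.4]
width: 87.6
grasp_force: 0.0
t 1.4 p [ 518.9 -371.2  159.5] ty -79.4 tilt [-0.  0.] q [-0.64  0.52  1.64  0.    0.98  0.75] F [-0.1  0.4 -0.4] w 87.6 g 0.0
[[283.20854221 198.52550937]
 [283.14569849 189.28356376]]
[ 515.  -377.1  145.7   58.8    9.8]
[ 592.42856837 -358.5426211   322.64267315]
```

View pics/tw2.png

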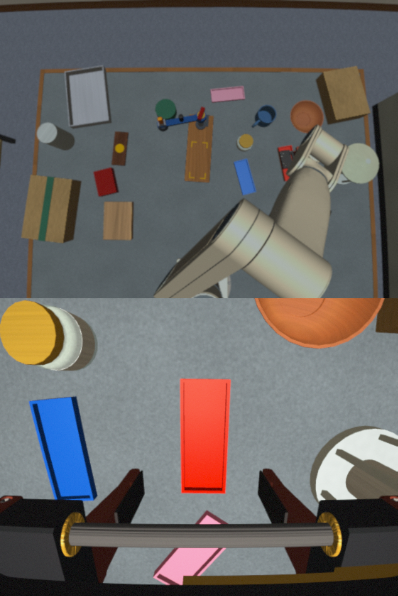

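```bash
python3 - <<'E'
from h import *
for i in range(3):
    im=ctrl.get_image("wrist");c=ctrl.camera_info("wrist")
    print(blob(mask(im,'red'),c,36),blob(mask(im,'blue',(0,0,200,420)),c,22))
st(); to(515,-377,24,99.8)
E
```

```text
[ 515.3 -376.9  145.6   58.9    9.7] [ 459.  -186.8  150.2   60.8   14.5]
[ 515.7 -376.7  145.7   58.8    9.7] [ 459.2 -186.7  150.3   60.8   14.6]
[ 515.6 -376.5  145.5   59.    10. ] [ 459.2 -186.6  150.4   60.7   14.5]
t 1.65 p [ 516.1 -373.9  160.3] ty -79.7 tilt [-0. -0.] q [-0.65  0.51  1.64 -0.    0.98  0.74] F [ 0.4 -0.2 -0.3] w 87.7 g 0.0
tr [ -1.6   2.8 136.3] rots [[np.float64(0.0), np.float64(0.0), np.float64(0.009)], [np.float64(-0.0), np.float64(0.0), np.float64(-3.132)], [np.float64(0.0), np.float64(0.0), np.float64(0.009)]] q6 0.74 q1 -0.65
```

```bash
python3 -m creep '[{"translation":[-2,3,30],"angular":[0,0,0],"jaw":1},{"translation":[-2,3,60],"angular":[0,0,0],"jaw":1},{"translation":[-2,3,90],"angular":[0,0,0],"jaw":1},{"translation":[-2,3,115],"angular":[0,0,0],"jaw":1},{"translation":[-2,3,128],"angular":[0,0,0],"jaw":1},{"translation":[-2,3,134],"angular":[0,0,0],"jaw":1},{"translation":[-2,3,135],"angular":[0,0,0],"jaw":1},{"translation":[-2,3,135],"angular":[0,0,0],"jaw":1}]'; python3 - <<'E'
from h import *
st()
im=ctrl.get_image("wrist"); cv2.imwrite(f"pics/w3.png",im[:,:,::-1])
E
```

```text
t: 2.65
ee_pos: [516.0, -376.8, 25.9]
orientation: [3.128, 0.285, 0.002]
ft_force: [0.2, 0.9, 0.2]
width: 87.9
grasp_force: 0.0
t 2.65 p [ 516.  -376.8   25.9] ty -79.6 tilt [ 0.001 -0.001] q [-0.65  0.7   1.69 -0.    0.75  0.74] F [0.2 0.9 0.2] w 87.9 g 0.0
```

View pics/w3.png

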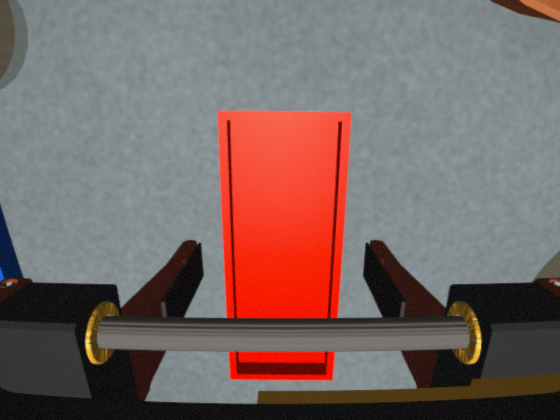

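```bash
python3 -m creep '[{"translation":[0,0,0],"angular":[0,0,0],"jaw":0.5},{"translation":[0,0,0],"angular":[0,0,0],"jaw":0.5},{"translation":[0,0,0],"angular":[0,0,0],"jaw":0.4},{"translation":[0,0,0],"angular":[0,0,0],"jaw":0.4},{"translation":[0,0,-3],"angular":[0,0,0],"jaw":0.4},{"translation":[0,0,-20],"angular":[0,0,0],"jaw":0.4},{"translation":[0,0,-60],"angular":[0,0,0],"jaw":0.4},{"translation":[0,0,-110],"angular":[0,0,0],"jaw":0.4}]'; python3 - <<'E'
from h import *
st()
im=ctrl.get_image("wrist"); cv2.imwrite(f"pics/w4.png",im[:,:,::-1]);c=ctrl.camera_info("wrist")
o=ctrl.get_obs(); print(blob(mask(im,'red'),c,o['ee_pos'][2]+12), o['ee_pos'])
to(532,17,140,86.7)
E
```

```text
t: 3.7
ee_pos: [515.0, -376.0, 136.3]
orientation: [-3.127, -0.285, 0.002]
ft_force: [1.2, -0.8, -0.1]
width: 59.4
grasp_force: 30.0
t 3.7 p [ 515.  -376.   136.3] ty -79.6 tilt [-0.001  0.001] q [-0.65  0.54  1.66  0.    0.94  0.74] F [ 1.2 -0.8 -0.1] w 59.4 g 30.0
[ 541.  -374.1  105.7   60.6   10.5] [ 518.42519043 -378.52212031  143.96346988]
tr [  84.8 -386.6    1.9] rots [[np.float64(0.006), np.float64(-0.007), np.float64(0.239)], [np.float64(0.01), np.float64(0.009), np.float64(-2.902)], [np.float64(0.006), np.float64(-0.007), np.float64(0.239)]] q6 0.74 q1 -0.65
```

View pics/w4.png

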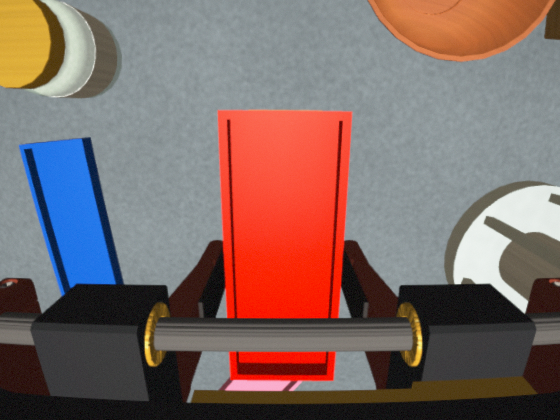

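```bash
cat >> h.py <<'E'
def held(row,col=283,dz=11):
    "tool-frame x of the point seen at (col,row) on plane dz above TCP (settled robot)"
    c=ctrl.camera_info("wrist"); o=ctrl.get_obs(); Rm=R.from_rotvec(o['orientation'])
    w=px2w(c,[[col,row]],o['ee_pos'][2]+dz)[0]
    return Rm.inv().apply(np.r_[w,o['ee_pos'][2]+dz]-o['ee_pos'])
E
python3 -m creep '[{"translation":[10,-48,-2],"angular":[0,0,0.03],"jaw":0.4},{"translation":[20,-96,-4],"angular":[0,0,0.06],"jaw":0.4},{"translation":[32,-145,-5],"angular":[0,0,0.09],"jaw":0.4},{"translation":[43,-195,-5],"angular":[0,0,0.12],"jaw":0.4},{"translation":[54,-245,-5],"angular":[0,0,0.15],"jaw":0.4},{"translation":[65,-295,-5],"angular":[0,0,0.18],"jaw":0.4},{"translation":[75,-345,-5],"angular":[0,0,0.21],"jaw":0.4},{"translation":[84,-386,-4],"angular":[0,0,0.238],"jaw":0.4}]'; python3 - <<'E'
from h import *
im=ctrl.get_image("wrist"); im=ctrl.get_image("wrist");im=ctrl.get_image("wrist")
print(held(111),held(111,220),held(111,350),held(380,240))
m=mask(im,'red',(270,0,300,330));print('front row',np.nonzero(m.any(1))[0][0])
st();to(532.4,17.1,28,86.7)
cv2.imwrite("pics/w5.png",im[:,:,::-1])
im=ctrl.get_image("top");cv2.imwrite("pics/top5.png",im[:,:,::-1])
c=ctrl.camera_info("top");print(blob(mask(im,'pale',(380,190,430,270)),c,22),blob(mask(im,'blue',(320,215,370,285)),c,22))
cv2.imwrite("pics/tw5.png",cv2.resize(np.vstack([im,cv2.imread('pics/w5.png')[:,:,::-1]]),None,fx=.71,fy=.71)[:,:,::-1])
E
```

```text
t: 4.75
ee_pos: [528.6, 20.3, 140.2]
orientation: [-3.14, 0.089, -0.002]
ft_force: [-0.3, -0.1, -2.2]
width: 60.1
grasp_force: 30.0
[ 76.65143051  -0.12032464 -10.91492599] [ 76.76556256 -28.29575427 -10.91254181] [ 76.76691853  29.86340347 -10.91720022] [-73.27436699 -25.24610507 -11.07930717]
front row 154
t 4.9 p [528.6  20.  139.9] ty -93.0 tilt [0.001 0.   ] q [0.02 0.4  1.9  0.   0.84 1.64] F [ 0.1 -0.4 -1.1] w 60.0 g 30.0
tr [  3.8   2.7 111.9] rots [[np.float64(-0.0), np.float64(-0.001), np.float64(0.005)], [np.float64(0.002), np.float64(-0.0), np.float64(-3.137)], [np.float64(-0.0), np.float64(-0.001), np.float64(0.005)]] q6 1.64 q1 0.02
[ 515.8 -373.6  146.3   50.9    9.3] [ 458.1 -185.6  145.1   57.6   14.7]
```

View pics/tw5.png

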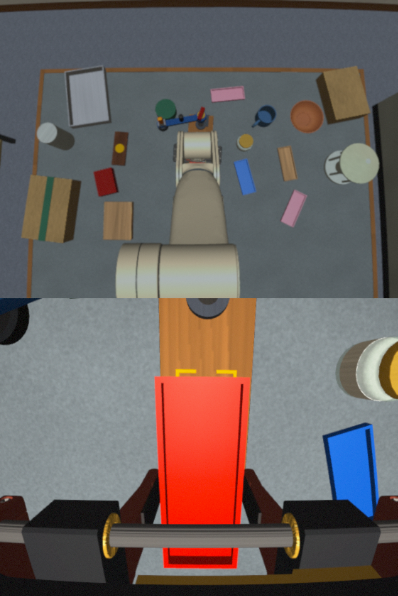

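```bash
python3 - <<'E'
from h import *
im=ctrl.get_image("wrist");c=ctrl.camera_info("wrist")
m=mask(im,'yellow',(230,90,350,111)); ys,xs=np.nonzero(m); print(xs.min(),xs.max(),ys.min(),ys.max(),len(xs))
for s in (xs<290,xs>=290):
    i=np.argmin(ys[s]); top=ys[s]<=ys[s].min()+1
    print('top row',ys[s].min(),xs[s][top].min(),xs[s][top].max(), xs[s].min(), xs[s].max())
L=[xs.min()-.5,ys[xs<290].min()-.5]; Rr=[xs.max()+.5,ys[xs>=290].min()-.5]
w=px2w(c,[L,Rr],15);print(w); mid=w.mean(0); d=w[0]-w[1]; print('len',np.hypot(*d)); n=np.array([d[1],-d[0]])/np.hypot(*d); print('yaw',np.degrees(np.arctan2(n[1],n[0])),'seat',mid-80*n)
st()
E
```

```text
244 329 100 110 375
top row 100 244 272 244 272
top row 101 301 329 301 329
[[616.36457766  46.39036624]
 [611.58180922 -25.63999688]]
len 72.18897482257819
yaw -3.7988255417654693 seat [534.14896732  15.67546046]
t 5.0 p [528.5  18.1 139.6] ty -93.2 tilt [ 0.001 -0.   ] q [ 0.01  0.4   1.9  -0.    0.84  1.64] F [-0.4  0.1 -1.6] w 59.8 g 30.0
```

```bash
python3 -m creep '[{"translation":[3,1.5,25],"angular":[0,0,0.003],"jaw":0.4},{"translation":[3,1.5,50],"angular":[0,0,0.003],"jaw":0.4},{"translation":[3,1.5,75],"angular":[0,0,0.003],"jaw":0.4},{"translation":[3,1.5,95],"angular":[0,0,0.003],"jaw":0.4},{"translation":[3,1.5,105],"angular":[0,0,0.003],"jaw":0.4},{"translation":[3,1.5,109],"angular":[0,0,0.003],"jaw":0.4},{"translation":[3,1.5,110],"angular":[0,0,0.003],"jaw":0.4},{"translation":[3,1.5,110],"angular":[0,0,0.003],"jaw":0.4}]'; python3 - <<'E'
from h import *
im=ctrl.get_image("wrist");st();cv2.imwrite("pics/w6.png",im[:,:,::-1])
E
```

```text
t: 6.0
ee_pos: [531.8, 16.7, 29.7]
orientation: [-3.14, 0.093, -0.002]
ft_force: [0.3, 0.3, -1.6]
width: 59.9
grasp_force: 30.0
t 6.05 p [531.8  16.7  29.7] ty -93.4 tilt [0.001 0.   ] q [ 0.01  0.59  1.93 -0.    0.62  1.64] F [ 0.4  0.5 -2.1] w 59.8 g 30.0
```

View pics/w6.png

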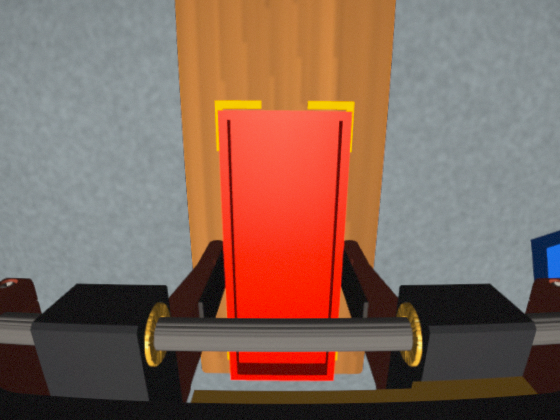

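```bash
python3 -m creep '[{"translation":[0,0,1],"angular":[0,0,0],"jaw":0.4},{"translation":[0,0,2],"angular":[0,0,0],"jaw":0.4},{"translation":[0,0,3],"angular":[0,0,0],"jaw":0.4},{"translation":[0,0,3.5],"angular":[0,0,0],"jaw":0.4},{"translation":[0,0,3.5],"angular":[0,0,0],"jaw":0.4},{"translation":[0,0,3.5],"angular":[0,0,0],"jaw":0.75},{"translation":[0,0,3.5],"angular":[0,0,0],"jaw":0.95},{"translation":[0,0,3.5],"angular":[0,0,0],"jaw":0.95}]'; python3 - <<'E'
from h import *
st(); to(515.2,-376.7,130,99.7)
E
```

```text
t: 7.05
ee_pos: [531.3, 16.8, 25.5]
orientation: [3.14, -0.093, -0.0]
ft_force: [0.1, 0.2, -0.3]
width: 81.8
grasp_force: 0.0
t 7.05 p [531.3  16.8  25.5] ty -93.4 tilt [-0. -0.] q [ 0.01  0.6   1.93 -0.    0.61  1.64] F [ 0.1  0.2 -0.3] w 81.8 g 0.0
tr [   7.2  393.7 -104.5] rots [[np.float64(0.0), np.float64(0.0), np.float64(-0.228)], [np.float64(0.0), np.float64(-0.0), np.float64(2.913)], [np.float64(0.0), np.float64(0.0), np.float64(-0.228)]] q6 1.64 q1 0.01
```

```bash
python3 -m creep '[{"translation":[0,0,-20],"angular":[0,0,0],"jaw":0.95},{"translation":[0,0,-60],"angular":[0,0,0],"jaw":0.95},{"translation":[0,0,-104],"angular":[0,0,0],"jaw":1},{"translation":[0,55,-105],"angular":[0,0,-0.03],"jaw":1},{"translation":[1,110,-105],"angular":[0,0,-0.06],"jaw":1},{"translation":[2,165,-105],"angular":[0,0,-0.1],"jaw":1},{"translation":[3,220,-105],"angular":[0,0,-0.13],"jaw":1},{"translation":[4,275,-105],"angular":[0,0,-0.16],"jaw":1}]';python3 -m creep '[{"translation":[3,55,0],"angular":[0,0,-0.03],"jaw":1},{"translation":[5,105,0],"angular":[0,0,-0.065],"jaw":1},{"translation":[7,119,15],"angular":[0,0,-0.068],"jaw":1},{"translation":[7,119,40],"angular":[0,0,-0.068],"jaw":1},{"translation":[7,119,60],"angular":[0,0,-0.068],"jaw":1},{"translation":[7,119,70],"angular":[0,0,-0.068],"jaw":1},{"translation":[7,119,70],"angular":[0,0,-0.068],"jaw":1},{"translation":[7,119,70],"angular":[0,0,-0.068],"jaw":1}]'; python3 - <<'E'
from h import *
im=ctrl.get_image("wrist");c=ctrl.camera_info("wrist");st();cv2.imwrite("pics/w7.png",im[:,:,::-1])
print(blob(mask(im,'pale'),c,22),w2px(c,[[516,-376,22]])); to(515.2,-376.7,11,99.7)
E
```

```text
t: 8.05
ee_pos: [518.7, -259.8, 130.6]
orientation: [-3.138, -0.16, -0.0]
ft_force: [0.5, 0.1, 0.2]
width: 87.9
grasp_force: 0.0
t: 9.05
ee_pos: [538.5, -375.7, 61.3]
orientation: [3.13, 0.265, 0.001]
ft_force: [-0.1, -0.1, -1.1]
width: 88.0
grasp_force: 0.0
t 9.1 p [ 538.6 -375.9   61.5] ty -80.3 tilt [ 0.001 -0.001] q [-0.63  0.67  1.64  0.    0.83  0.77] F [ 1.5  0.2 -0.4] w 87.4 g 0.0
[ 532.6 -373.5  119.5   60.9    9.7] [[277.81269833 262.98138817]]
tr [-23.3  -3.2  50.5] rots [[np.float64(0.001), np.float64(-0.001), np.float64(-0.0)], [np.float64(-0.002), np.float64(-0.002), np.float64(3.141)], [np.float64(0.001), np.float64(-0.001), np.float64(-0.0)]] q6 0.77 q1 -0.63
```

View pics/w7.png

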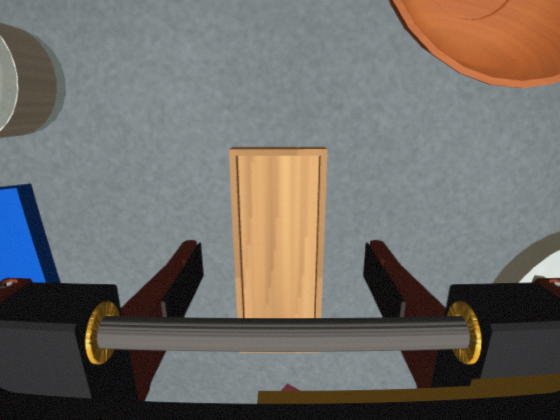

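```bash
python3 -m creep '[{"translation":[-12,-2,0],"angular":[0,0,0],"jaw":1},{"translation":[-22.4,-3.5,5],"angular":[0,0,0],"jaw":1},{"translation":[-22.4,-3.5,30],"angular":[0,0,0],"jaw":1},{"translation":[-22.4,-3.5,45],"angular":[0,0,0],"jaw":1},{"translation":[-22.4,-3.5,50.5],"angular":[0,0,0],"jaw":1},{"translation":[-22.4,-3.5,50.5],"angular":[0,0,0],"jaw":1},{"translation":[-22.4,-3.5,50.5],"angular":[0,0,0],"jaw":0.5},{"translation":[-22.4,-3.5,50.5],"angular":[0,0,0],"jaw":0.4}]'; python3 -m creep '[{"translation":[0,0,0],"angular":[0,0,0],"jaw":0.4},{"translation":[0,0,0],"angular":[0,0,0],"jaw":0.4},{"translation":[0,0,-3],"angular":[0,0,0],"jaw":0.4},{"translation":[0,0,-20],"angular":[0,0,0],"jaw":0.4},{"translation":[0,0,-60],"angular":[0,0,0],"jaw":0.4},{"translation":[0,0,-110],"angular":[0,0,0],"jaw":0.4},{"translation":[0,0,-125],"angular":[0,0,0],"jaw":0.4},{"translation":[0,0,-125],"angular":[0,0,0],"jaw":0.4}]'; python3 - <<'E'
from h import *
st()
im=ctrl.get_image("wrist"); cv2.imwrite(f"pics/w8.png",im[:,:,::-1])
m=mask(im,'pale',(230,60,340,330)); r=np.nonzero(m.sum(1)>40)[0][0]; print('front row',r,held(r,283))
to(531.3,16.5,140,86.6)
E
```

```text
t: 10.1
ee_pos: [515.7, -376.2, 10.7]
orientation: [3.13, 0.265, 0.001]
ft_force: [-0.4, 0.4, -1.0]
width: 71.0
grasp_force: 0.0
t: 11.1
ee_pos: [515.6, -376.2, 136.1]
orientation: [3.129, 0.265, 0.003]
ft_force: [0.2, 0.1, -2.2]
width: 59.8
grasp_force: 30.0
t 11.1 p [ 515.6 -376.2  136.1] ty -80.3 tilt [ 0.002 -0.001] q [-0.65  0.54  1.66  0.    0.94  0.75] F [ 0.2  0.1 -2.2] w 59.8 g 30.0
front row 110 [ 77.12435796  -0.23320679 -11.03213985]
tr [  82.1 -383.8   -5.3] rots [[np.float64(-0.0), np.float64(0.0), np.float64(0.228)], [np.float64(-0.001), np.float64(-0.001), np.float64(-2.913)], [np.float64(-0.0), np.float64(0.0), np.float64(0.228)]] q6 0.75 q1 -0.65
```

```bash
python3 -m creep '[{"translation":[10,-48,-2],"angular":[0,0,0.03],"jaw":0.4},{"translation":[20,-96,-4],"angular":[0,0,0.06],"jaw":0.4},{"translation":[32,-145,-5],"angular":[0,0,0.09],"jaw":0.4},{"translation":[43,-195,-5],"angular":[0,0,0.12],"jaw":0.4},{"translation":[54,-245,-5],"angular":[0,0,0.15],"jaw":0.4},{"translation":[65,-295,-5],"angular":[0,0,0.18],"jaw":0.4},{"translation":[74,-345,-5],"angular":[0,0,0.21],"jaw":0.4},{"translation":[82,-383.8,-5],"angular":[0,0,0.228],"jaw":0.4}]'; python3 -m creep '[{"translation":[0,0,20],"angular":[0,0,0],"jaw":0.4},{"translation":[0,0,40],"angular":[0,0,0],"jaw":0.4},{"translation":[0,0,60],"angular":[0,0,0],"jaw":0.4},{"translation":[0,0,70],"angular":[0,0,0],"jaw":0.4},{"translation":[0,0,75],"angular":[0,0,0],"jaw":0.4},{"translation":[0,0,75],"angular":[0,0,0],"jaw":0.4},{"translation":[0,0,75],"angular":[0,0,0],"jaw":0.4},{"translation":[0,0,75],"angular":[0,0,0],"jaw":0.4}]';python3 - <<'E'
from h import *
st();to(531.2,16.6,40,86.6)
im=ctrl.get_image("wrist"); cv2.imwrite(f"pics/w9.png",im[:,:,::-1])
E
```

```text
t: 12.15
ee_pos: [529.9, 18.1, 137.9]
orientation: [3.14, -0.093, -0.006]
ft_force: [0.9, 0.3, -1.9]
width: 59.7
grasp_force: 30.0
t: 13.15
ee_pos: [532.0, 16.1, 65.7]
orientation: [-3.14, 0.093, -0.002]
ft_force: [-0.5, -0.3, -1.7]
width: 59.4
grasp_force: 30.0
t 13.15 p [532.   16.1  65.7] ty -93.4 tilt [0.001 0.   ] q [ 0.01  0.53  1.93 -0.    0.69  1.64] F [-0.5 -0.3 -1.7] w 59.4 g 30.0
tr [-0.9 -0.4 25.6] rots [[np.float64(-0.0), np.float64(-0.001), np.float64(0.0)], [np.float64(0.002), np.float64(-0.0), np.float64(-3.141)], [np.float64(-0.0), np.float64(-0.001), np.float64(0.0)]] q6 1.64 q1 0.01
```

View pics/w9.png

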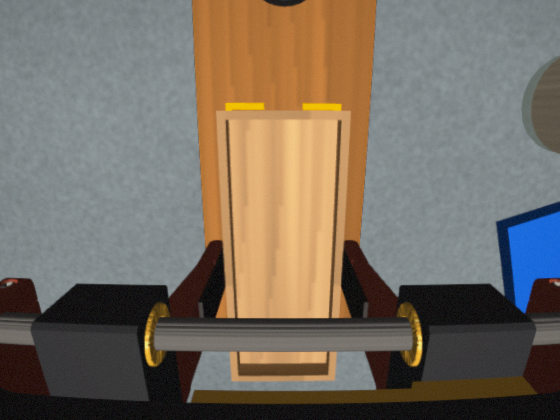

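```bash
python3 -m creep '[{"translation":[-0.9,-0.4,8],"angular":[0,0,0],"jaw":0.4},{"translation":[-0.9,-0.4,15],"angular":[0,0,0],"jaw":0.4},{"translation":[-0.9,-0.4,20],"angular":[0,0,0],"jaw":0.4},{"translation":[-0.9,-0.4,22.5],"angular":[0,0,0],"jaw":0.4},{"translation":[-0.9,-0.4,24],"angular":[0,0,0],"jaw":0.4},{"translation":[-0.9,-0.4,25.5],"angular":[0,0,0],"jaw":0.4},{"translation":[-0.9,-0.4,25.5],"angular":[0,0,0],"jaw":0.4},{"translation":[-0.9,-0.4,25.5],"angular":[0,0,0],"jaw":0.4}]'
```

```text
t: 14.2
ee_pos: [530.8, 16.4, 40.1]
orientation: [3.14, -0.093, 0.0]
ft_force: [-2.1, -1.4, 5.5]
width: 59.9
grasp_force: 29.9
```

```bash
python3 -m creep '[{"translation":[0,0,0],"angular":[0,0,0],"jaw":0.7},{"translation":[0,0,0],"angular":[0,0,0],"jaw":0.95},{"translation":[0,0,0],"angular":[0,0,0],"jaw":0.95},{"translation":[0,0,-15],"angular":[0,0,0],"jaw":0.95},{"translation":[0,0,-50],"angular":[0,0,0],"jaw":0.95},{"translation":[0,0,-90],"angular":[0,0,0],"jaw":1},{"translation":[0,0,-100],"angular":[0,0,0],"jaw":1},{"translation":[0,0,-100],"angular":[0,0,0],"jaw":1}]'; python3 - <<'E'
from h import *
st(); im=ctrl.get_image("wrist");c=ctrl.camera_info("wrist")
print(blob(mask(im,'pale',(220,60,345,330)),c,51))
cv2.imwrite(f"pics/w10.png",im[:,:,::-1])
im=ctrl.get_image("top");c=ctrl.camera_info("top");print(blob(mask(im,'blue',(320,215,370,285)),c,22),blob(mask(im,'dark',(145,170,195,245)),c,22))
to(458.5,-186.8,100,104.5)
E
```

```text
t: 15.2
ee_pos: [531.1, 16.6, 140.4]
orientation: [-3.14, 0.093, -0.003]
ft_force: [-0.4, 0.3, 0.4]
width: 87.6
grasp_force: 0.0
t 15.2 p [531.1  16.6 140.4] ty -93.4 tilt [0.002 0.   ] q [0.01 0.4  1.9  0.   0.84 1.64] F [-0.4  0.3  0.4] w 87.6 g 0.0
[533.4  16.8 152.8  95.6  -3.8]
[ 458.1 -185.5  145.1   57.    14.7] [582.4 363.8 145.   55.9  -4.2]
tr [-59.3 207.3  38.9] rots [[np.float64(-0.0), np.float64(0.002), np.float64(-0.312)], [np.float64(0.002), np.float64(0.0), np.float64(2.829)], [np.float64(-0.0), np.float64(0.002), np.float64(-0.312)]] q6 1.64 q1 0.01
```

View pics/w10.png

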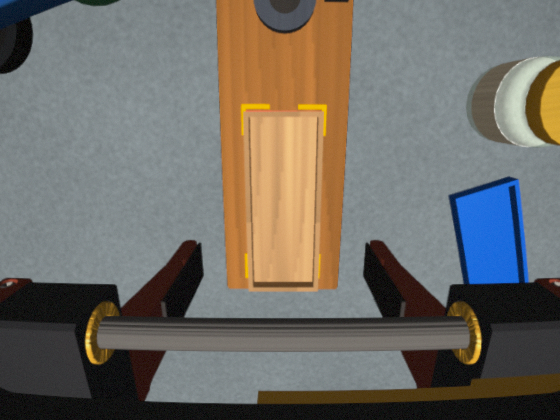

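```bash
python3 -m creep '[{"translation":[-12,42,5],"angular":[0,0,-0.06],"jaw":1},{"translation":[-24,84,10],"angular":[0,0,-0.13],"jaw":1},{"translation":[-37,128,15],"angular":[0,0,-0.19],"jaw":1},{"translation":[-50,172,25],"angular":[0,0,-0.25],"jaw":1},{"translation":[-60.3,207.5,40],"angular":[0,0,-0.312],"jaw":1},{"translation":[-60.3,207.5,65],"angular":[0,0,-0.312],"jaw":1},{"translation":[-60.3,207.5,70],"angular":[0,0,-0.312],"jaw":1},{"translation":[-60.3,207.5,70],"angular":[0,0,-0.312],"jaw":1}]'; python3 - <<'E'
from h import *
im=ctrl.get_image("wrist");c=ctrl.camera_info("wrist");st()
b=blob(mask(im,'blue',(180,30,400,318)),c,22); print(b)
a=np.radians(b[4]); d=np.array([np.cos(a),np.sin(a)]); f=b[:2]+d*b[2]/2; ctr=f-75*d; print(ctr); t=ctr-1.8*d; to(t[0],t[1],11,b[4]+90)
E
```

```text
t: 16.3
ee_pos: [457.8, -186.4, 68.9]
orientation: [-3.115, -0.397, 0.003]
ft_force: [0.2, 0.3, 0.1]
width: 87.7
grasp_force: 0.0
t 16.35 p [ 458.3 -186.6   69.5] ty -75.5 tilt [-0.001  0.   ] q [-0.41  0.48  2.    0.    0.65  0.91] F [ 0.9 -0.4 -0.5] w 88.1 g 0.0
[ 460.9 -186.1  147.1   60.1   14.5]
[ 459.49618592 -186.46305101]
tr [-0.6  0.2 58.5] rots [[np.float64(-0.0), np.float64(0.001), np.float64(0.0)], [np.float64(-0.001), np.float64(-0.001), np.float64(-3.141)], [np.float64(-0.0), np.float64(0.001), np.float64(0.0)]] q6 0.91 q1 -0.41
```

```bash
python3 -m creep '[{"translation":[-0.5,0.2,20],"angular":[0,0,0],"jaw":1},{"translation":[-0.5,0.2,40],"angular":[0,0,0],"jaw":1},{"translation":[-0.5,0.2,55],"angular":[0,0,0],"jaw":1},{"translation":[-0.5,0.2,59],"angular":[0,0,0],"jaw":1},{"translation":[-0.5,0.2,59],"angular":[0,0,0],"jaw":1},{"translation":[-0.5,0.2,59],"angular":[0,0,0],"jaw":0.8},{"translation":[-0.5,0.2,59],"angular":[0,0,0],"jaw":0.5},{"translation":[-0.5,0.2,59],"angular":[0,0,0],"jaw":0.4}]'; python3 -m creep '[{"translation":[0,0,0],"angular":[0,0,0],"jaw":0.4},{"translation":[0,0,0],"angular":[0,0,0],"jaw":0.4},{"translation":[0,0,-3],"angular":[0,0,0],"jaw":0.4},{"translation":[0,0,-20],"angular":[0,0,0],"jaw":0.4},{"translation":[0,0,-60],"angular":[0,0,0],"jaw":0.4},{"translation":[0,0,-110],"angular":[0,0,0],"jaw":0.4},{"translation":[0,0,-125],"angular":[0,0,0],"jaw":0.4},{"translation":[0,0,-125],"angular":[0,0,0],"jaw":0.4}]'; python3 - <<'E'
from h import *
st()
im=ctrl.get_image("wrist"); cv2.imwrite(f"pics/w11.png",im[:,:,::-1])
m=mask(im,'blue',(230,60,340,330)); r=np.nonzero(m.sum(1)>40)[0][0]; print('front row',r,held(r,283))
to(531.3,16.5,140,86.6)
E
```

```text
t: 17.35
ee_pos: [458.1, -187.4, 10.9]
orientation: [3.116, 0.396, 0.001]
ft_force: [0.8, -0.3, 0.6]
width: 61.3
grasp_force: 0.0
t: 18.35
ee_pos: [458.3, -187.5, 136.6]
orientation: [3.115, 0.396, 0.003]
ft_force: [-0.0, 0.3, -2.2]
width: 59.8
grasp_force: 30.0
t 18.35 p [ 458.3 -187.5  136.6] ty -75.5 tilt [ 0.002 -0.001] q [-0.41  0.36  1.98  0.    0.8   0.91] F [-0.   0.3 -2.2] w 59.8 g 30.0
front row 113 [ 75.88429373  -0.22289133 -11.00675699]
tr [ 122.4 -178.7   -4.6] rots [[np.float64(-0.0), np.float64(0.0), np.float64(0.312)], [np.float64(-0.0), np.float64(-0.0), np.float64(-2.829)], [np.float64(-0.0), np.float64(0.0), np.float64(0.312)]] q6 0.91 q1 -0.41
```

```bash
python3 -m creep '[{"translation":[25,-36,-2],"angular":[0,0,0.06],"jaw":0.4},{"translation":[50,-72,-4],"angular":[0,0,0.12],"jaw":0.4},{"translation":[74,-108,-4],"angular":[0,0,0.19],"jaw":0.4},{"translation":[99,-144,-4],"angular":[0,0,0.25],"jaw":0.4},{"translation":[122.9,-178.7,-4],"angular":[0,0,0.312],"jaw":0.4},{"translation":[122.9,-178.7,20],"angular":[0,0,0.312],"jaw":0.4},{"translation":[122.9,-178.7,45],"angular":[0,0,0.312],"jaw":0.4},{"translation":[122.9,-178.7,57],"angular":[0,0,0.312],"jaw":0.4}]'; python3 - <<'E'
from h import *
im=ctrl.get_image("wrist");im=ctrl.get_image("wrist"); st();to(531.8,16.5,54,86.6);im=ctrl.get_image("wrist");cv2.imwrite(f"pics/w12.png",im[:,:,::-1])
m=mask(im,'blue',(230,60,340,330)); r=np.nonzero(m.sum(1)>40)[0][0]; print('front row',r,held(r,283))
E
```

```text
t: 19.4
ee_pos: [530.0, 16.6, 75.5]
orientation: [3.14, -0.093, -0.008]
ft_force: [-0.9, 0.3, -1.5]
width: 59.6
grasp_force: 30.0
t 19.5 p [530.3  16.4  76.2] ty -93.4 tilt [-0.005 -0.   ] q [ 0.01  0.51  1.92 -0.    0.72  1.64] F [-0.5  0.4 -2.1] w 59.6 g 30.0
tr [ 1.5 -0.2 22.2] rots [[np.float64(0.0), np.float64(0.005), np.float64(0.0)], [np.float64(-0.008), np.float64(0.001), np.float64(-3.142)], [np.float64(0.0), np.float64(0.005), np.float64(0.0)]] q6 1.64 q1 0.01
front row 114 [ 75.36794464  -0.11513152 -11.20864969]
```

```bash
python3 -m creep '[{"translation":[0,0,0],"angular":[0,0,0],"jaw":0.4},{"translation":[0,0,0],"angular":[0,0,0],"jaw":0.4},{"translation":[0.5,0,3],"angular":[0,0,0],"jaw":0.4},{"translation":[0.5,0,7],"angular":[0,0,0],"jaw":0.4},{"translation":[0.5,0,11],"angular":[0,0,0],"jaw":0.4},{"translation":[0.5,0,14],"angular":[0,0,0],"jaw":0.4},{"translation":[0.5,0,14],"angular":[0,0,0],"jaw":0.4},{"translation":[0.5,0,14],"angular":[0,0,0],"jaw":0.4}]'; python3 - <<'E'
from h import *
st();to(531.8,16.5,54,86.6)
E
```

```text
t: 20.55
ee_pos: [532.7, 16.4, 64.6]
orientation: [-3.14, 0.093, 0.0]
ft_force: [0.2, 0.7, -1.3]
width: 59.9
grasp_force: 30.0
t 20.55 p [532.7  16.4  64.6] ty -93.4 tilt [-0.  0.] q [0.01 0.53 1.92 0.   0.69 1.64] F [ 0.2  0.7 -1.3] w 59.9 g 30.0
tr [-0.9 -0.  10.6] rots [[np.float64(-0.0), np.float64(0.0), np.float64(0.0)], [np.float64(-0.0), np.float64(-0.0), np.float64(-3.141)], [np.float64(-0.0), np.float64(0.0), np.float64(0.0)]] q6 1.64 q1 0.01
```

```bash
python3 -m creep '[{"translation":[-0.8,0,3],"angular":[0,0,0],"jaw":0.4},{"translation":[-0.8,0,6],"angular":[0,0,0],"jaw":0.4},{"translation":[-0.8,0,8],"angular":[0,0,0],"jaw":0.4},{"translation":[-0.8,0,9.5],"angular":[0,0,0],"jaw":0.4},{"translation":[-0.8,0,10.5],"angular":[0,0,0],"jaw":0.4},{"translation":[-0.8,0,11],"angular":[0,0,0],"jaw":0.4},{"translation":[-0.8,0,11],"angular":[0,0,0],"jaw":0.4},{"translation":[-0.8,0,11],"angular":[0,0,0],"jaw":0.4}]'
```

```text
t: 21.55
ee_pos: [531.9, 16.5, 53.9]
orientation: [-3.14, 0.093, -0.0]
ft_force: [-1.9, -0.1, 5.9]
width: 59.4
grasp_force: 30.0
```

Seated. Release, rise, and look at the nest and the cover.

```bash
python3 -m creep '[{"translation":[0,0,0],"angular":[0,0,0],"jaw":0.7},{"translation":[0,0,0],"angular":[0,0,0],"jaw":0.95},{"translation":[0,0,0],"angular":[0,0,0],"jaw":0.95},{"translation":[0,0,-15],"angular":[0,0,0],"jaw":0.95},{"translation":[0,0,-50],"angular":[0,0,0],"jaw":0.95},{"translation":[0,0,-95],"angular":[0,0,0],"jaw":1},{"translation":[0,0,-126],"angular":[0,0,0],"jaw":1},{"translation":[0,0,-126],"angular":[0,0,0],"jaw":1}]'; python3 - <<'E'
from h import *
st(); im=ctrl.get_image("wrist");c=ctrl.camera_info("wrist")
print(blob(mask(im,'blue',(225,60,345,330)),c,65))
cv2.imwrite(f"pics/w13.png",im[:,:,::-1])
im=ctrl.get_image("top");c=ctrl.camera_info("top");b=blob(mask(im,'dark',(100,150,240,260)),c,22);print(b,blob(mask(im,'yellow',(120,180,220,250)),c,22))
cv2.imwrite("pics/top13.png",im[:,:,::-1])
cv2.imwrite("pics/tw13.png",cv2.resize(np.vstack([im,cv2.imread('pics/w13.png')[:,:,::-1]]),None,fx=.71,fy=.71)[:,:,::-1])
to(b[0],b[1],180,b[4]+90)
for s in [(150,560)]: pass
c=ctrl.camera_info("top")
print('lever/handle px->w', px2w(c,[[226,168]],230), px2w(c,[[255,165]],195), px2w(c,[[233,155]],70))
E
```

```text
t: 22.55
ee_pos: [533.8, 16.5, 182.9]
orientation: [-3.14, 0.093, -0.01]
ft_force: [-0.1, 0.7, -0.6]
width: 87.8
grasp_force: 0.0
t 22.55 p [533.8  16.5 182.9] ty -93.4 tilt [0.006 0.   ] q [0.01 0.34 1.87 0.   0.93 1.64] F [-0.1  0.7 -0.6] w 87.8 g 0.0
[531.4  16.5 148.2  58.7  -3.4]
[582.4 363.6 144.8  56.3  -4.2] [582.9 365.5  35.1  31.8   1.9]
tr [ 3.010e+01 -3.495e+02 -1.000e-01] rots [[np.float64(-0.0), np.float64(-0.001), np.float64(0.014)], [np.float64(0.001), np.float64(-0.0), np.float64(-3.127)], [np.float64(-0.0), np.float64(-0.001), np.float64(0.014)]] q6 1.64 q1 0.01
lever/handle px->w [[662.89451319 160.94943955]] [[679.77497771  83.73548836]] [[742.36007747 158.25264827]]
```

View pics/tw13.png

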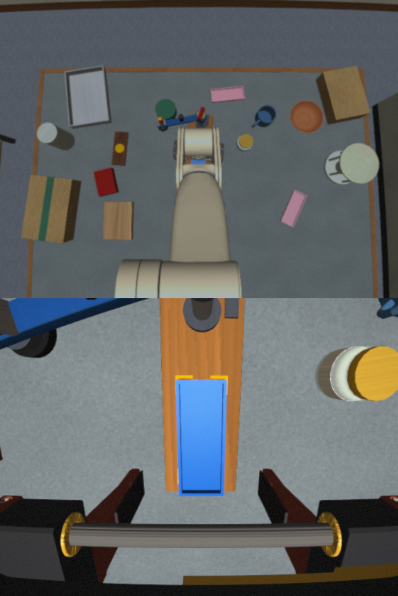

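```bash
python3 -m creep '[{"translation":[-25,-35,0],"angular":[0,0,0],"jaw":1},{"translation":[-50,-75,0],"angular":[0,0,0],"jaw":1},{"translation":[-60,-125,0],"angular":[0,0,0.01],"jaw":1},{"translation":[-60,-175,0],"angular":[0,0,0.014],"jaw":1},{"translation":[-45,-225,0],"angular":[0,0,0.014],"jaw":1},{"translation":[-20,-270,0],"angular":[0,0,0.014],"jaw":1},{"translation":[5,-315,0],"angular":[0,0,0.014],"jaw":1},{"translation":[28,-350,0],"angular":[0,0,0.014],"jaw":1}]'; python3 -m creep '[{"translation":[0,0,10],"angular":[0,0,0],"jaw":1},{"translation":[0,0,40],"angular":[0,0,0],"jaw":1},{"translation":[0,0,80],"angular":[0,0,0],"jaw":1},{"translation":[0,0,110],"angular":[0,0,0],"jaw":1},{"translation":[0,0,115],"angular":[0,0,0],"jaw":1},{"translation":[0,0,115],"angular":[0,0,0],"jaw":1},{"translation":[0,0,115],"angular":[0,0,0],"jaw":1},{"translation":[0,0,115],"angular":[0,0,0],"jaw":1}]'; python3 - <<'E'
from h import *
im=ctrl.get_image("wrist");c=ctrl.camera_info("wrist");st();cv2.imwrite("pics/w14.png",im[:,:,::-1])
print(blob(mask(im,'yellow',(180,30,400,330)),c,22),blob(mask(im,'dark',(200,30,380,318)),c,22)); print(px2w(c,[[283,206]],22))
E
```

```text
t: 23.65
ee_pos: [580.3, 365.6, 177.4]
orientation: [3.138, -0.113, -0.004]
ft_force: [0.7, 0.1, -0.6]
width: 87.7
grasp_force: 0.0
t: 24.65
ee_pos: [581.2, 364.6, 66.0]
orientation: [-3.138, 0.115, -0.003]
ft_force: [0.3, -0.8, 0.1]
width: 87.8
grasp_force: 0.0
t 24.7 p [581.  364.5  65.8] ty -94.2 tilt [0.001 0.001] q [0.54 0.7  1.57 0.   0.88 2.19] F [-0.4  0.3 -0.1] w 87.4 g 0.0
[584.  365.1  40.2  39.6  85.8] [630.8 360.   56.8  27.3  -8.6]
[[597.62764881 363.40108558]]
```

View pics/w14.png

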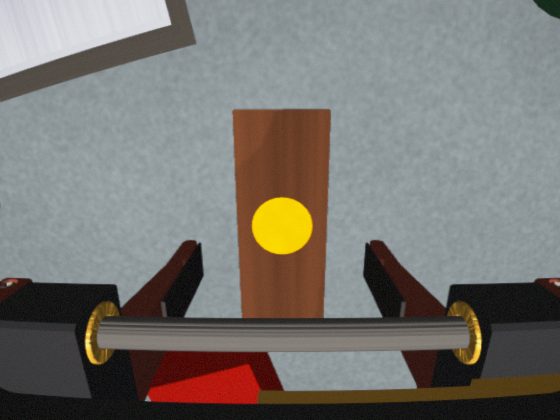

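```bash
python3 -m creep '[{"translation":[1.3,-0.6,20],"angular":[0,0,0],"jaw":1},{"translation":[1.3,-0.6,38],"angular":[0,0,0],"jaw":1},{"translation":[1.3,-0.6,50],"angular":[0,0,0],"jaw":1},{"translation":[1.3,-0.6,54.8],"angular":[0,0,0],"jaw":1},{"translation":[1.3,-0.6,54.8],"angular":[0,0,0],"jaw":0.9},{"translation":[1.3,-0.6,54.8],"angular":[0,0,0],"jaw":0.8},{"translation":[1.3,-0.6,54.8],"angular":[0,0,0],"jaw":0.5},{"translation":[1.3,-0.6,54.8],"angular":[0,0,0],"jaw":0.4}]'; python3 -m creep '[{"translation":[0,0,0],"angular":[0,0,0],"jaw":0.4},{"translation":[0,0,0],"angular":[0,0,0],"jaw":0.4},{"translation":[0,0,-3],"angular":[0,0,0],"jaw":0.4},{"translation":[0,0,-20],"angular":[0,0,0],"jaw":0.4},{"translation":[0,0,-60],"angular":[0,0,0],"jaw":0.4},{"translation":[0,0,-110],"angular":[0,0,0],"jaw":0.4},{"translation":[0,0,-165],"angular":[0,0,0],"jaw":0.4},{"translation":[0,0,-170],"angular":[0,0,0],"jaw":0.4}]'; python3 - <<'E'
from h import *
im=ctrl.get_image("wrist");im=ctrl.get_image("wrist");im=ctrl.get_image("wrist")
st();c=ctrl.camera_info("wrist");o=ctrl.get_obs()
b=blob(mask(im,'yellow',(180,30,400,330)),c,o['ee_pos'][2]+11);print(b); print('disc in tool',R.from_rotvec(o['orientation']).inv().apply(np.r_[b[:2],0]-np.r_[o['ee_pos'][:2],0]))
to(531.3,16.5,140,86.6)
E
```

```text
t: 25.7
ee_pos: [582.2, 364.9, 10.4]
orientation: [-3.139, 0.115, -0.001]
ft_force: [0.3, 0.5, 1.5]
width: 59.8
grasp_force: 30.0
t: 26.7
ee_pos: [584.3, 366.1, 185.8]
orientation: [-3.134, 0.115, -0.012]
ft_force: [1.2, -0.5, -1.6]
width: 59.8
grasp_force: 30.0
t 26.85 p [581.2 364.3 179.3] ty -94.2 tilt [-0.001 -0.001] q [0.54 0.56 1.51 0.   1.07 2.19] F [ 0.  -0.8 -3. ] w 59.7 g 30.0
[582.2 364.5  40.5  40.4  -4.2]
disc in tool [ 1.01232605 -0.29523301 -0.00114132]
tr [-24.3 350.5  39.6] rots [[np.float64(0.001), np.float64(0.001), np.float64(-0.014)], [np.float64(0.001), np.float64(-0.001), np.float64(3.128)], [np.float64(0.001), np.float64(0.001), np.float64(-0.014)]] q6 2.19 q1 0.54
```

```bash
python3 -m creep '[{"translation":[-25,35,0],"angular":[0,0,0],"jaw":0.4},{"translation":[-50,75,0],"angular":[0,0,0],"jaw":0.4},{"translation":[-75,120,0],"angular":[0,0,0],"jaw":0.4},{"translation":[-90,170,0],"angular":[0,0,-0.014],"jaw":0.4},{"translation":[-90,220,0],"angular":[0,0,-0.014],"jaw":0.4},{"translation":[-75,270,0],"angular":[0,0,-0.014],"jaw":0.4},{"translation":[-50,315,0],"angular":[0,0,-0.014],"jaw":0.4},{"translation":[-23.8,350.5,10],"angular":[0,0,-0.014],"jaw":0.4}]'; python3 -m creep '[{"translation":[0,0,20],"angular":[0,0,0],"jaw":0.4},{"translation":[0,0,45],"angular":[0,0,0],"jaw":0.4},{"translation":[0,0,65],"angular":[0,0,0],"jaw":0.4},{"translation":[0,0,75],"angular":[0,0,0],"jaw":0.4},{"translation":[0,0,78],"angular":[0,0,0],"jaw":0.4},{"translation":[0,0,78],"angular":[0,0,0],"jaw":0.4},{"translation":[0,0,78],"angular":[0,0,0],"jaw":0.4},{"translation":[0,0,78],"angular":[0,0,0],"jaw":0.4}]'; python3 - <<'E'
from h import *
im=ctrl.get_image("wrist");st();to(531.8,16.5,68,86.6)
c=ctrl.camera_info("wrist");o=ctrl.get_obs()
b=blob(mask(im,'yellow',(180,130,400,330)),c,o['ee_pos'][2]+11);print('disc in tool',R.from_rotvec(o['orientation']).inv().apply(np.r_[b[:2],0]-np.r_[o['ee_pos'][:2],0]))
E
```

```text
t: 27.85
ee_pos: [531.9, 15.0, 168.4]
orientation: [3.14, -0.094, -0.004]
ft_force: [-0.2, 0.8, -2.9]
width: 59.6
grasp_force: 30.0
t: 28.85
ee_pos: [532.9, 16.9, 92.4]
orientation: [-3.14, 0.093, -0.002]
ft_force: [0.4, -0.1, -1.7]
width: 60.0
grasp_force: 30.0
t 28.9 p [532.8  16.9  92.3] ty -93.4 tilt [0.001 0.   ] q [0.01 0.48 1.92 0.   0.74 1.64] F [ 0.1 -0.  -2.6] w 59.5 g 30.0
tr [-1.   0.5 24.3] rots [[np.float64(-0.0), np.float64(-0.001), np.float64(0.0)], [np.float64(0.001), np.float64(-0.0), np.float64(-3.141)], [np.float64(-0.0), np.float64(-0.001), np.float64(0.0)]] q6 1.64 q1 0.01
disc in tool [ 9.71989258e-01 -3.54227155e-01  9.56419339e-04]
```

```bash
python3 -m creep '[{"translation":[-0.9,0.4,8],"angular":[0,0,0],"jaw":0.4},{"translation":[-0.9,0.4,15],"angular":[0,0,0],"jaw":0.4},{"translation":[-0.9,0.4,19],"angular":[0,0,0],"jaw":0.4},{"translation":[-0.9,0.4,21.5],"angular":[0,0,0],"jaw":0.4},{"translation":[-0.9,0.4,23.5],"angular":[0,0,0],"jaw":0.4},{"translation":[-0.9,0.4,25],"angular":[0,0,0],"jaw":0.4},{"translation":[-0.9,0.4,25],"angular":[0,0,0],"jaw":0.4},{"translation":[-0.9,0.4,25],"angular":[0,0,0],"jaw":0.4}]'
```

```text
t: 29.9
ee_pos: [531.6, 16.1, 68.7]
orientation: [3.14, -0.094, 0.0]
ft_force: [-8.0, -3.0, 25.7]
width: 60.3
grasp_force: 30.0
```

```bash
python3 -m creep '[{"translation":[0,0,-1],"angular":[0,0,0],"jaw":0.4},{"translation":[0,0,-1],"angular":[0,0,0],"jaw":0.7},{"translation":[0,0,-1],"angular":[0,0,0],"jaw":0.95},{"translation":[0,0,-15],"angular":[0,0,0],"jaw":0.95},{"translation":[0,0,-50],"angular":[0,0,0],"jaw":0.95},{"translation":[0,0,-90],"angular":[0,0,0],"jaw":1},{"translation":[0,0,-110],"angular":[0,0,0],"jaw":1},{"translation":[0,0,-110],"angular":[0,0,0],"jaw":1}]'; python3 - <<'E'
from h import *
im=ctrl.get_image("wrist");im=ctrl.get_image("wrist");c=ctrl.camera_info("wrist");st()
print(blob(mask(im,'yellow',(220,130,345,300)),c,79))
s=ctrl.get_image("side");cs=ctrl.camera_info("side")
p=w2px(cs,[[532,17,40]])[0].astype(int);print(p)
a=cv2.resize(s[p[1]-140:p[1]+50,p[0]-90:p[0]+150],None,fx=2.5,fy=2.5,interpolation=cv2.INTER_CUBIC)
b=im[:318]; b=cv2.resize(b,(200,int(318*200/560)))
a=a[:475]; o=np.zeros((a.shape[0],800,3),np.uint8);o[:,:a.shape[1]]=a;o[:b.shape[0],600:]=b
cv2.imwrite("pics/m15.png",o[:,:,::-1]);print(a.shape)
E
```

```text
t: 30.9
ee_pos: [532.9, 16.7, 178.9]
orientation: [-3.14, 0.093, -0.007]
ft_force: [-0.2, -0.4, -0.4]
width: 88.1
grasp_force: 0.0
t 31.0 p [531.3  16.6 176.6] ty -93.4 tilt [-0.  0.] q [0.01 0.35 1.87 0.   0.92 1.64] F [-0.  -0.3 -0.1] w 88.2 g 0.0
[531.2  15.   40.5  39.8  -3.4]
[265 242]
(475, 600, 3)
```

View pics/m15.png

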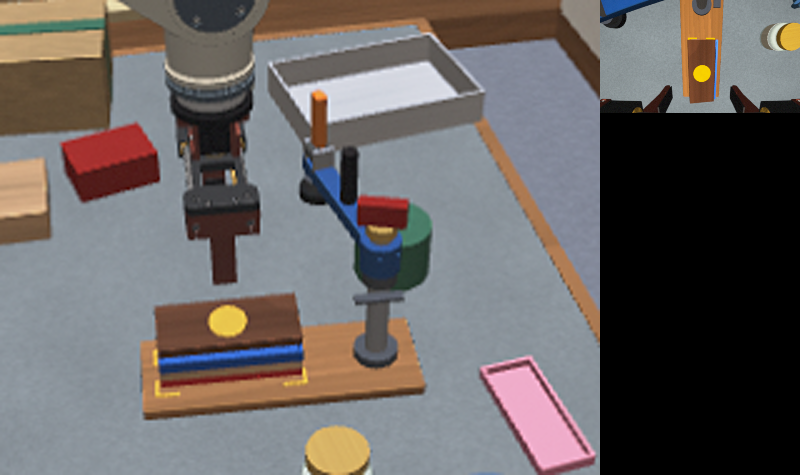

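```bash
cat > tri.py <<'E'
from h import *
from scipy.optimize import least_squares
def fitcover(verbose=True):
    W=ctrl.get_image("wrist");cw=ctrl.camera_info("wrist");S=ctrl.get_image("side");cs=ctrl.camera_info("side")
    def cen(m):
        n,l,s,ce=cv2.connectedComponentsWithStats(m); i=1+np.argmax(s[1:,4]); return ce[i],s[i]
    dw,sw=cen(mask(W,'yellow',(220,110,345,300)))
    px=w2px(cs,[[532,17,80]])[0].astype(int)
    ds,ss=cen(mask(S,'yellow',(px[0]-25,px[1]-20,px[0]+25,px[1]+20)))
    f=lambda p: np.r_[w2px(cw,[p])[0]-dw, w2px(cs,[p])[0]-ds]
    r=least_squares(f,[532,17,79]); print('disc3d',r.x,'res',r.fun,sw[4],ss[4])
    return W,cw,S,cs
if __name__=="__main__":
    W,cw,S,cs=fitcover()
    h=cv2.cvtColor(W,cv2.COLOR_RGB2HSV)
    print(w2px(cw,[[532+80,12,79],[532-60,20,79]]))
    np.set_printoptions(linewidth=200)
    for r in range(105,300,15):
        row=h[r,225:345]
        lab=''.join('B' if 95<p[0]<130 and p[1]>120 else 'Y' if 19<p[0]<32 and p[1]>150 and p[2]>140 else 'd' if p[0]<20 and p[2]<135 and p[1]>90 else 'o' if p[0]<20 and p[1]>90 else '.' for p in row)
        print(r,lab)
E
python3 tri.py
```

```text
disc3d [533.9884469   14.81419211  85.31714624] res [-0.01556869  0.05138331  0.16598898  0.05302649] 1876 146
[[282.65658673 104.30189425]
 [283.06284305 271.45838329]]
105 ..ooooooooooooooooooYYYYYYYYYYYYYYYYYYYYYYYYYYYooooooooooooooooooooooooYYYYYYYYYYYYYYYYYYYYYYYYYYooooooooooooooooooo....
120 ..ooooooooooooooooooddddddddddddddddddddddddddddddddddddddddddddddddddddddddddddddddddddddddddddd..BBBBBB..ooooooooo....
135 ..oooooooooooooooooodddddddddddddddddddddddddddddddddddddddddddddddddddddddddddddddddddddddddddddo.BBBBBB.ooooooooo.....
150 ...oooooooooooooooooodddodddddddddddddddddddddddddddddddddddddddddddddddddddddddddddddddddddddddd.BBBBBB.ooooooooo......
165 ...oooooooooooooooooodddddddddddddddddddddddddddddddddddddddddddddddddddddddddddddddddddddddddddd.BBBBB..oooooooo.......
180 ....oooooooooooooooooodddddddddddddddddddddddddddddddddddddddddddddddddddddddddddddddddddddddddddBBBBBB.oooooooo........
195 .....oooooooooooooooooddddddddddddddddoYYYYYYYYYYYYYYYYYYYYYYYYYYYYYYYYYYYYYYYYYYYYodddddddddddd.BBBBB.ooooooooo........
210 .....ooooooooooooooooooddddddddddddoYYYYYYYYYYYYYYYYYYYYYYYYYYYYYYYYYYYYYYYYYYYYYYYYYddddddddddd.BBBB.ooooooooo.........
225 ......ooooooooooooooooodddddddddddddddddddddoYYYYYYYYYYYYYYYYYYYYYYYYYYYYYodddddddddddddddddddd.BBBB..oooooooo..........
240 ......oooooooooooooooooodddddddddddddddddddddddddddddddddddddddddddddddddddddddddddddddddddddd.BBBBB.oooooooo...........
255 .......ooooooooooooooooooddddddddddddddddddddddddddddddddddddddddddddddddddddddddddddddddddddd.BBBB.oooooooo............
270 .........oooooooooooooooodddddddddddddddddddddddddddddddddddddddddddddddddddddddddddddddddddd.BBBB.oooooooo.............
285 ..........................ddddddddddddddddddddddddddddddddddddddddddddddddddddddd.......................................
```

```bash
python3 - <<'E'
from h import *
W=ctrl.get_image("wrist");cw=ctrl.camera_info("wrist");st()
for z in (65,):
    print('blue right edge',px2w(cw,[[330.5,135],[326,210],[320,270]],z))
print('cover L/R', px2w(cw,[[244.5,135],[321.5,135],[247.5,210],[319.5,210],[249.5,270],[317,270]],85))
d=mask(W,'dark',(225,90,345,315));ys,xs=np.nonzero(d[:, 270:300]);r=np.nonzero(d[:,250:315].sum(1)>50)[0];print(r.min(),r.max(),px2w(cw,[[283,r.min()],[283,r.max()]],85))
y=mask(W,'yellow',(225,90,345,112));ys,xs=np.nonzero(y);print('marks',px2w(cw,[[xs.min()-.5,ys.min()-.5],[xs.max()+.5,ys.min()]],15))
to(533,15.2,75,86.6)
E
```

```text
t 31.2 p [530.9  16.5 175.7] ty -93.4 tilt [-0.002  0.   ] q [0.01 0.35 1.87 0.   0.92 1.64] F [ 0.  -0.   0.2] w 87.9 g 0.0
blue right edge [[585.86546279 -25.70927746]
 [521.83564938 -20.47511112]
 [464.16543387 -13.74406293]]
cover L/R [[591.33251978  42.2023691 ]
 [587.85804556 -16.09309336]
 [531.91983454  45.18757794]
 [528.44848069 -12.82593013]
 [478.30893648  48.3840058 ]
 [474.84572491  -9.27049147]]Traceback (most recent call last):
  File "<stdin>", line 6, in <module>
    return umr_minimum(a, axis, None, out, keepdims, initial, where)
ValueError: zero-size array to reduction operation minimum which has no identity
```

```bash
sed -i 's/(V<110)/(V<135)/' h.py; python3 - <<'E'
from h import *
W=ctrl.get_image("wrist");cw=ctrl.camera_info("wrist")
d=mask(W,'dark',(225,90,345,315));r=np.nonzero(d[:,250:315].sum(1)>45)[0];print(r.min(),px2w(cw,[[283,r.min()]],85))
to(533,15.6,75.5,86.6)
S=ctrl.get_image("side");cs=ctrl.camera_info("side")
# side-view column profile near the set: label colours along vertical lines through near edge at 3 stations
h=cv2.cvtColor(S,cv2.COLOR_RGB2HSV)
for x in (475,530,585):
    y=17-(x-532)*.06-30
    for z in (87,79,65,51,37,23,15): print(x,z,np.round(w2px(cs,[[x,y,z]])[0],0),end=' ')
    p=w2px(cs,[[x,y,87]])[0].astype(int)
    print('\n',p,[tuple(int(v) for v in q) for q in h[p[1]:p[1]+38:2,p[0]]])
E
```

```text
110 [[608.00740358  11.96387815]]
tr [  2.2   0.8 100.3] rots [[np.float64(0.0), np.float64(0.002), np.float64(0.0)], [np.float64(-0.003), np.float64(0.0), np.float64(-3.141)], [np.float64(0.0), np.float64(0.002), np.float64(0.0)]] q6 1.64 q1 0.01
475 87 [244. 239.] 475 79 [245. 241.] 475 65 [245. 245.] 475 51 [245. 249.] 475 37 [246. 253.] 475 23 [246. 256.] 475 15 [246. 259.] 
 [244 238] [(9, 123, 112), (10, 118, 108), (9, 129, 77), (136, 47, 60), (110, 186, 229), (111, 172, 80), (110, 183, 89), (15, 110, 107), (3, 172, 110), (7, 163, 136), (12, 128, 175), (18, 154, 187), (13, 133, 171), (13, 129, 162), (13, 139, 101), (12, 156, 80), (102, 27, 162), (104, 27, 159), (102, 28, 153)]
530 87 [266. 237.] 530 79 [266. 239.] 530 65 [266. 243.] 530 51 [267. 247.] 530 37 [267. 251.] 530 23 [267. 254.] 530 15 [267. 257.] 
 [265 236] [(20, 166, 191), (9, 119, 111), (10, 133, 71), (143, 41, 56), (110, 187, 228), (111, 175, 93), (110, 191, 88), (15, 118, 115), (5, 157, 109), (6, 159, 136), (13, 130, 182), (13, 132, 182), (13, 130, 161), (13, 127, 166), (13, 138, 111), (13, 157, 81), (104, 28, 156), (103, 26, 155), (105, 27, 149)]
585 87 [287. 235.] 585 79 [287. 237.] 585 65 [287. 241.] 585 51 [287. 245.] 585 37 [288. 249.] 585 23 [288. 252.] 585 15 [288. 255.] 
 [287 234] [(9, 122, 107), (9, 124, 113), (9, 139, 64), (113, 123, 104), (109, 185, 229), (110, 177, 78), (110, 191, 88), (14, 117, 118), (6, 158, 110), (7, 157, 140), (14, 130, 181), (12, 128, 167), (13, 131, 166), (13, 131, 168), (14, 139, 112), (13, 165, 74), (104, 27, 162), (104, 25, 154), (104, 28, 155)]
```

```bash
python3 -m creep '[{"translation":[1.5,0.8,25],"angular":[0,0,0],"jaw":1},{"translation":[1.5,0.8,55],"angular":[0,0,0],"jaw":1},{"translation":[1.5,0.8,80],"angular":[0,0,0],"jaw":1},{"translation":[1.5,0.8,95],"angular":[0,0,0],"jaw":1},{"translation":[1.5,0.8,100],"angular":[0,0,0],"jaw":1},{"translation":[1.5,0.8,100],"angular":[0,0,0],"jaw":0.85},{"translation":[1.5,0.8,100],"angular":[0,0,0],"jaw":0.5},{"translation":[1.5,0.8,100],"angular":[0,0,0],"jaw":0.4}]'; python3 -m creep '[{"translation":[0,0,0],"angular":[0,0,0],"jaw":0.4},{"translation":[0,0,0],"angular":[0,0,0],"jaw":0.4},{"translation":[0,0,-3],"angular":[0,0,0],"jaw":0.4},{"translation":[0,0,-10],"angular":[0,0,0],"jaw":0.4},{"translation":[0,0,-30],"angular":[0,0,0],"jaw":0.4},{"translation":[0,0,-60],"angular":[0,0,0],"jaw":0.4},{"translation":[0,0,-80],"angular":[0,0,0],"jaw":0.4},{"translation":[0,0,-80],"angular":[0,0,0],"jaw":0.4}]'; python3 - <<'E'
from h import *
st();W=ctrl.get_image("wrist");cw=ctrl.camera_info("wrist");o=ctrl.get_obs()
b=blob(mask(W,'yellow',(180,130,400,330)),cw,o['ee_pos'][2]+11);print('disc in tool',b[2:4],R.from_rotvec(o['orientation']).inv().apply(np.r_[b[:2],0]-np.r_[o['ee_pos'][:2],0]))
to(440,230,120,90)
E
```

```text
t: 32.3
ee_pos: [533.5, 15.7, 77.5]
orientation: [-3.14, 0.093, -0.002]
ft_force: [-0.2, 0.5, -0.5]
width: 61.5
grasp_force: 0.0
t: 33.3
ee_pos: [533.9, 15.7, 158.2]
orientation: [-3.14, 0.093, -0.005]
ft_force: [-0.3, -0.3, -1.5]
width: 59.6
grasp_force: 29.7
t 33.3 p [533.9  15.7 158.2] ty -93.4 tilt [0.003 0.   ] q [0.01 0.38 1.88 0.   0.88 1.64] F [-0.3 -0.3 -1.5] w 59.6 g 29.7
disc in tool [39.3 38.4] [1.65350653e+00 5.54507874e-01 1.53107750e-03]
tr [-105.6 -208.5   37. ] rots [[np.float64(-0.0), np.float64(-0.001), np.float64(-0.059)], [np.float64(-0.001), np.float64(0.0), np.float64(3.082)], [np.float64(-0.0), np.float64(-0.001), np.float64(-0.059)]] q6 1.64 q1 0.01
```

```bash
python3 -m creep '[{"translation":[-22,-35,0],"angular":[0,0,0],"jaw":0.4},{"translation":[-44,-72,0],"angular":[0,0,0],"jaw":0.4},{"translation":[-66,-112,0],"angular":[0,0,0],"jaw":0.4},{"translation":[-88,-155,0],"angular":[0,0,-0.03],"jaw":0.4},{"translation":[-105,-195,10],"angular":[0,0,-0.06],"jaw":0.4},{"translation":[-105,-208,40],"angular":[0,0,-0.06],"jaw":0.4},{"translation":[-105,-208,80],"angular":[0,0,-0.06],"jaw":0.4},{"translation":[-105,-208,110],"angular":[0,0,-0.06],"jaw":0.4}]'; python3 -m creep '[{"translation":[0,0,15],"angular":[0,0,0],"jaw":0.4},{"translation":[0,0,23],"angular":[0,0,0],"jaw":0.4},{"translation":[0,0,26],"angular":[0,0,0],"jaw":0.4},{"translation":[0,0,28],"angular":[0,0,0],"jaw":0.4},{"translation":[0,0,30],"angular":[0,0,0],"jaw":0.4},{"translation":[0,0,31],"angular":[0,0,0],"jaw":0.4},{"translation":[0,0,31],"angular":[0,0,0],"jaw":0.4},{"translation":[0,0,31],"angular":[0,0,0],"jaw":0.4}]'; python3 - <<'E'
from h import *
st()
E
```

```text
t: 34.35
ee_pos: [439.0, 229.2, 44.3]
orientation: [3.14, 0.003, -0.004]
ft_force: [0.1, 0.7, -2.7]
width: 59.9
grasp_force: 29.7
t: 35.35
ee_pos: [441.3, 230.0, 18.2]
orientation: [-3.141, -0.003, -0.003]
ft_force: [-4.8, -1.4, 20.6]
width: 60.0
grasp_force: 30.0
t 35.35 p [441.3 230.   18.2] ty -89.9 tilt [0.002 0.001] q [ 0.46  0.58  2.01 -0.    0.55  2.03] F [-4.8 -1.4 20.6] w 60.0 g 30.0
```

```bash
python3 -m creep '[{"translation":[0,0,-1],"angular":[0,0,0],"jaw":0.4},{"translation":[0,0,-1],"angular":[0,0,0],"jaw":0.7},{"translation":[0,0,-1],"angular":[0,0,0],"jaw":0.95},{"translation":[0,0,-20],"angular":[0,0,0],"jaw":1},{"translation":[0,0,-70],"angular":[0,0,0],"jaw":1},{"translation":[0,0,-120],"angular":[0,0,0],"jaw":1},{"translation":[10,25,-155],"angular":[0,0,0],"jaw":1},{"translation":[30,65,-160],"angular":[0,0,0.03],"jaw":1}]'; python3 -m creep '[{"translation":[20,45,0],"angular":[0,0,0.03],"jaw":1},{"translation":[40,90,0],"angular":[0,0,0.03],"jaw":1},{"translation":[55,130,0],"angular":[0,0,0.03],"jaw":1},{"translation":[64,149,0],"angular":[0,0,0.03],"jaw":1},{"translation":[64,149,0],"angular":[0,0,0.03],"jaw":1},{"translation":[64,149,0],"angular":[0,0,0.03],"jaw":1},{"translation":[64,149,0],"angular":[0,0,0.03],"jaw":1},{"translation":[64,149,0],"angular":[0,0,0.03],"jaw":1}]'; python3 - <<'E'
from h import *
st();W=ctrl.get_image("wrist");c=ctrl.camera_info("wrist")
for z in (65,70,73): print(z,blob(mask(W,'blue',(225,60,345,330)),c,z))
h=cv2.cvtColor(W,cv2.COLOR_RGB2HSV)
for r in range(95,300,15):
    row=h[r,215:355]
    print(r,''.join('B' if 95<p[0]<130 and p[1]>120 else 'Y' if 19<p[0]<32 and p[1]>150 and p[2]>140 else 'r' if p[0]<8 and p[1]>150 else 'o' if p[0]<20 and p[1]>90 else '.' for p in row))
E
```

```text
t: 36.35
ee_pos: [472.2, 165.0, 178.6]
orientation: [-3.14, 0.043, -0.008]
ft_force: [0.1, 0.7, 0.3]
width: 87.9
grasp_force: 0.0
t: 37.35
ee_pos: [530.0, 14.6, 175.8]
orientation: [-3.14, 0.091, 0.0]
ft_force: [0.3, 0.5, -0.6]
width: 87.8
grasp_force: 0.0
t 37.35 p [530.   14.6 175.8] ty -93.3 tilt [-0.  0.] q [0.01 0.35 1.88 0.   0.92 1.63] F [ 0.3  0.5 -0.6] w 87.8 g 0.0
65 [532.7   8.6 149.4  59.   -3.9]
70 [534.1   8.6 146.6  57.9  -3.9]
73 [534.9   8.6 145.   57.3  -3.9]
95 .........oooooooooooooooooooooooooooooooooooooooooooooooooooooooooooooooooooooooooooooooooooooooooooooooooooooooooooooooooooo...............
110 ..........ooooooooooooooooooYYYYYorroo..BBBBBBBBBBBBBBBBBBBBBBBBBBBBBBBBBBBBBBBBBBBBBBBBBBBBBBBBBBBBBBBBBBBBBBBBB.oooooooooo................
125 ..........oooooooooooooooooooYYYYorroo..BBBBBBBBBBBBBBBBBBBBBBBBBBBBBBBBBBBBBBBBBBBBBBBBBBBBBBBBBBBBBBBBBBBBBBBBB.ooooooooo.................
140 ...........ooooooooooooooooooooooorroo..BBBBBBBBBBBBBBBBBBBBBBBBBBBBBBBBBBBBBBBBBBBBBBBBBBBBBBBBBBBBBBBBBBBBBBBB.oooooooooo.................
155 ...........ooooooooooooooooooooooor
[... 710 characters left out ...]
ooooooooooooooorrroo.BBBBBBBBBBBBBBBBBBBBBBBBBBBBBBBBBBBBBBBBBBBBBBBBBBBBBBBBBBBBBBBBBBB.ooooooooo......................
245 ...............ooooooooooooooooYYYYooroo.BBBBBBBBBBBBBBBBBBBBBBBBBBBBBBBBBBBBBBBBBBBBBBBBBBBBBBBBBBBBBBBBBB.ooooooooo.......................
260 ...............oooooooooooooooooYYYoorro.BBBBBBBBBBBBBBBBBBBBBBBBBBBBBBBBBBBBBBBBBBBBBBBBBBBBBBBBBBBBBBBBBB.oooooooo........................
275 .........................................BBBBBBBBBBBBBBBBBBBBBBBBBBBBBBBBBBBBBBBBBBBBBBBBBBBBBBBBBBBBBBBBB..................................
290 ............................................................................................................................................
```

```bash
python3 - <<'E'
from h import *
c=ctrl.camera_info("wrist")
def off(p): p=np.array(p); a=np.radians(-3.4); n=np.array([-np.sin(a),np.cos(a)]); return (p-[533,16.3])@n
for nm,z,pts in [('red L',37,[[247.8,125],[249,185],[250.5,230]]),('pale L',51,[[250.8,125],[251.5,185],[252.8,230]]),('blue L',65,[[253.5,125],[253.8,185],[254.5,230]]),('blue R',65,[[328.5,125],[325,185],[322.5,230]]),('markL',15,[[242.5,112]])]:
    print(nm,off(px2w(c,pts,z)))
im=ctrl.get_image("wrist"); st(); to(532,8.8,54,86.2)
E
```

```text
red L [29.53026659 29.87623092 29.67162479]
pale L [25.51707371 26.17077934 26.0704725 ]
blue L [21.99856152 22.85484138 23.21170899]
blue R [-38.97673171 -37.84030522 -37.13436038]
markL [36.55596196]
t 37.45 p [530.1  14.3 175.8] ty -93.3 tilt [0. 0.] q [0.   0.35 1.88 0.   0.92 1.63] F [ 0.2 -0.6  0.7] w 87.9 g 0.0
tr [  2.2   5.4 121.8] rots [[np.float64(-0.0), np.float64(-0.0), np.float64(0.008)], [np.float64(0.0), np.float64(-0.0), np.float64(-3.134)], [np.float64(-0.0), np.float64(-0.0), np.float64(0.008)]] q6 1.63 q1 0.0
```

```bash
python3 -m creep '[{"translation":[1.3,-2.2,40],"angular":[0,0,0.002],"jaw":1},{"translation":[1.3,-2.2,80],"angular":[0,0,0.002],"jaw":1},{"translation":[1.3,-2.2,95],"angular":[0,0,0.002],"jaw":1},{"translation":[1.3,-2.2,110],"angular":[0,0,0.002],"jaw":1},{"translation":[1.3,-2.2,125],"angular":[0,0,0.002],"jaw":1},{"translation":[1.3,-2.2,138],"angular":[0,0,0.002],"jaw":1},{"translation":[1.3,-2.2,147],"angular":[0,0,0.002],"jaw":1},{"translation":[1.3,-2.2,147],"angular":[0,0,0.002],"jaw":1}]'; python3 - <<'E'
from h import *
st()
E
```

```text
t: 38.45
ee_pos: [531.2, 15.8, 28.2]
orientation: [3.14, -0.096, -0.002]
ft_force: [-0.1, 0.0, 0.5]
width: 87.7
grasp_force: 0.0
t 38.45 p [531.2  15.8  28.2] ty -93.5 tilt [-0.001  0.   ] q [0.01 0.59 1.93 0.   0.62 1.64] F [-0.1  0.   0.5] w 87.7 g 0.0
```

Slow close, then reopen and rise, then measure.

```bash
python3 -m creep '[{"translation":[0,-0.6,0],"angular":[0,0,0],"jaw":0.9},{"translation":[0,-0.6,0],"angular":[0,0,0],"jaw":0.83},{"translation":[0,-0.6,0],"angular":[0,0,0],"jaw":0.77},{"translation":[0,-0.6,0],"angular":[0,0,0],"jaw":0.73},{"translation":[0,-0.6,0],"angular":[0,0,0],"jaw":0.7},{"translation":[0,-0.6,0],"angular":[0,0,0],"jaw":0.68},{"translation":[0,-0.6,0],"angular":[0,0,0],"jaw":0.66},{"translation":[0,-0.6,0],"angular":[0,0,0],"jaw":0.66}]';  python3 -c "
from h import *
st()"; python3 -m creep '[{"translation":[0,0,0],"angular":[0,0,0],"jaw":0.8},{"translation":[0,0,0],"angular":[0,0,0],"jaw":0.9},{"translation":[0,0,0],"angular":[0,0,0],"jaw":1},{"translation":[0,0,-20],"angular":[0,0,0],"jaw":1},{"translation":[0,0,-60],"angular":[0,0,0],"jaw":1},{"translation":[0,0,-110],"angular":[0,0,0],"jaw":1},{"translation":[0,0,-147],"angular":[0,0,0],"jaw":1},{"translation":[0,0,-147],"angular":[0,0,0],"jaw":1}]'; python3 - <<'E'
from h import *
W=ctrl.get_image("wrist");W=ctrl.get_image("wrist");W=ctrl.get_image("wrist");c=ctrl.camera_info("wrist");st()
print(blob(mask(W,'blue',(225,60,345,330)),c,65))
h=cv2.cvtColor(W,cv2.COLOR_RGB2HSV)
for r in range(95,300,30):
    row=h[r,215:355]
    print(r,''.join('B' if 95<p[0]<130 and p[1]>120 else 'Y' if 19<p[0]<32 and p[1]>150 and p[2]>140 else 'r' if p[0]<8 and p[1]>150 else 'o' if p[0]<20 and p[1]>90 else '.' for p in row))
T=ctrl.get_image("top");ct=ctrl.camera_info("top")
print('cover',blob(mask(T,'yellow',(170,190,250,300)),ct,22))
to(440,230,180,90)
E
```

```text
t: 39.45
ee_pos: [531.9, 16.4, 28.9]
orientation: [-3.14, 0.096, -0.001]
ft_force: [0.1, -3.3, 5.0]
width: 59.8
grasp_force: 30.0
t 39.45 p [531.9  16.4  28.9] ty -93.5 tilt [0. 0.] q [0.01 0.59 1.93 0.   0.62 1.64] F [ 0.1 -3.3  5. ] w 59.8 g 30.0
t: 40.45
ee_pos: [533.6, 16.5, 178.6]
orientation: [-3.14, 0.096, -0.009]
ft_force: [-0.6, -0.1, 0.1]
width: 87.5
grasp_force: 0.0
t 40.6 p [530.8  16.5 174.8] ty -93.5 tilt [-0.002  0.   ] q [0.01 0.35 1.87 0.   0.92 1.64] F [ 0.6 -0.4 -0.6] w 88.2 g 0.0
[532.4  16.3 148.2  59.3  -3.5]
95 ...........oooooooooooooooooooooooooooooooooooooooooooooooooooooooooooooooooooooooooooooooooooooooooooooooooooooooooooooooooooo.............
125 ............ooooooooooooooooooo.BBBBBBBBBBBBBBBBBBBBBBBBBBBBBBBBBBBBBBBBBBBBBBBBBBBBBBBBBBBBBBBBBBBBBBBBB.ooooooooooooooooooo...............
155 .............oooooooooooooooooo..BBBBBBBBBBBBBBBBBBBBBBBBBBBBBBBBBBBBBBBBBBBBBBBBBBBBBBBBBBBBBBBBBBBBBBB.ooooooooooooooooooo................
185 ..............oooooooooooooooooo..BBBBBBBBBBBBBBBBBBBBBBBBBBBBBBBBBBBBBBBBBBBBBBBBBBBBBBBBBBBBBBBBBBBBB..ooooooooooooooooo..................
215 ...............oooooooooooooooooo.BBBBBBBBBBBBBBBBBBBBBBBBBBBBBBBBBBBBBBBBBBBBBBBBBBBBBBBBBBBBBBBBBBBB..ooooooooooooooooo...................
245 .................oooooooooooooooooo.BBBBBBBBBBBBBBBBBBBBBBBBBBBBBBBBBBBBBBBBBBBBBBBBBBBBBBBBBBBBBBBBB..oooooooooooooooo.....................
275 ....................................BBBBBBBBBBBBBBBBBBBBBBBBBBBBBBBBBBBBBBBBBBBBBBBBBBBBBBBBBBBBBBBBB.......................................
cover [441.3 230.6  34.8  33.1 -44.5]
tr [-103.5 -207.6   -5.4] rots [[np.float64(0.0), np.float64(0.002), np.float64(-0.061)], [np.float64(0.004), np.float64(-0.0), np.float64(3.08)], [np.float64(0.0), np.float64(0.002), np.float64(-0.061)]] q6 1.64 q1 0.01
```

```bash
python3 -m creep '[{"translation":[-22,-35,0],"angular":[0,0,0],"jaw":1},{"translation":[-44,-75,0],"angular":[0,0,0],"jaw":1},{"translation":[-66,-118,0],"angular":[0,0,0],"jaw":1},{"translation":[-88,-163,10],"angular":[0,0,-0.03],"jaw":1},{"translation":[-102,-200,40],"angular":[0,0,-0.061],"jaw":1},{"translation":[-102,-207.6,80],"angular":[0,0,-0.061],"jaw":1},{"translation":[-102,-207.6,110],"angular":[0,0,-0.061],"jaw":1},{"translation":[-102,-207.6,120],"angular":[0,0,-0.061],"jaw":1}]'; python3 -m creep '[{"translation":[0,0,0],"angular":[0,0,0],"jaw":1},{"translation":[0,0,0],"angular":[0,0,0],"jaw":1},{"translation":[0,0,0],"angular":[0,0,0],"jaw":1},{"translation":[0,0,0],"angular":[0,0,0],"jaw":1},{"translation":[0,0,0],"angular":[0,0,0],"jaw":1},{"translation":[0,0,0],"angular":[0,0,0],"jaw":1},{"translation":[0,0,0],"angular":[0,0,0],"jaw":1},{"translation":[0,0,0],"angular":[0,0,0],"jaw":1}]' >/dev/null; python3 - <<'E'
from h import *
W=ctrl.get_image("wrist");c=ctrl.camera_info("wrist");st();b=blob(mask(W,'yellow',(180,30,400,330)),c,22);print(b)
to(b[0]-1,b[1],11,90)
E
```

```text
t: 41.65
ee_pos: [440.4, 229.1, 53.0]
orientation: [3.139, 0.001, -0.008]
ft_force: [-0.1, -0.4, 0.3]
width: 87.8
grasp_force: 0.0
t 42.7 p [442.5 229.9  55.7] ty -90.0 tilt [-0. -0.] q [0.46 0.51 2.   0.   0.63 2.03] F [-0.3  1.1 -0. ] w 87.9 g 0.0
[440.7 231.   40.6  39.9  90. ]
tr [-2.8 -1.1 44.7] rots [[np.float64(0.0), np.float64(0.0), np.float64(-0.0)], [np.float64(0.0), np.float64(-0.0), np.float64(3.141)], [np.float64(0.0), np.float64(0.0), np.float64(-0.0)]] q6 2.03 q1 0.46
```

```bash
python3 -m creep '[{"translation":[-2.8,-1,20],"angular":[0,0,0],"jaw":1},{"translation":[-2.8,-1,36],"angular":[0,0,0],"jaw":1},{"translation":[-2.8,-1,44],"angular":[0,0,0],"jaw":1},{"translation":[-2.8,-1,44.7],"angular":[0,0,0],"jaw":1},{"translation":[-2.8,-1,44.7],"angular":[0,0,0],"jaw":0.8},{"translation":[-2.8,-1,44.7],"angular":[0,0,0],"jaw":0.5},{"translation":[-2.8,-1,44.7],"angular":[0,0,0],"jaw":0.4},{"translation":[-2.8,-1,44.7],"angular":[0,0,0],"jaw":0.4}]'; python3 -m creep '[{"translation":[0,0,0],"angular":[0,0,0],"jaw":0.4},{"translation":[0,0,-3],"angular":[0,0,0],"jaw":0.4},{"translation":[0,0,-20],"angular":[0,0,0],"jaw":0.4},{"translation":[0,0,-60],"angular":[0,0,0],"jaw":0.4},{"translation":[0,0,-110],"angular":[0,0,0],"jaw":0.4},{"translation":[0,0,-130],"angular":[0,0,0],"jaw":0.4},{"translation":[0,0,-130],"angular":[0,0,0],"jaw":0.4},{"translation":[0,0,-130],"angular":[0,0,0],"jaw":0.4}]'; python3 - <<'E'
from h import *
W=ctrl.get_image("wrist");cw=ctrl.camera_info("wrist");o=ctrl.get_obs();st()
b=blob(mask(W,'yellow',(180,130,400,330)),cw,o['ee_pos'][2]+11);print('disc in tool',b[2:4],R.from_rotvec(o['orientation']).inv().apply(np.r_[b[:2],0]-np.r_[o['ee_pos'][:2],0]))
to(531.6,16.5,140,86.6)
E
```

```text
t: 43.7
ee_pos: [440.0, 231.0, 11.4]
orientation: [-3.141, 0.0, -0.001]
ft_force: [-0.4, -0.3, 2.9]
width: 59.4
grasp_force: 30.0
t: 44.7
ee_pos: [439.1, 230.6, 140.6]
orientation: [3.141, -0.0, -0.001]
ft_force: [-1.7, 0.6, -2.7]
width: 59.9
grasp_force: 30.0
t 44.75 p [438.9 230.5 140.2] ty -90.0 tilt [-0.002 -0.001] q [0.46 0.36 1.97 0.   0.81 2.03] F [-0.  -0.2 -3.8] w 59.7 g 30.0
disc in tool [40.6 40.2] [ 0.82841669 -0.24135936 -0.0016688 ]
tr [9.280e+01 2.139e+02 2.000e-01] rots [[np.float64(0.001), np.float64(0.002), np.float64(0.059)], [np.float64(-0.003), np.float64(0.001), np.float64(-3.082)], [np.float64(0.001), np.float64(0.002), np.float64(0.059)]] q6 2.03 q1 0.46
```

```bash
python3 -m creep '[{"translation":[18,40,0],"angular":[0,0,0.01],"jaw":0.4},{"translation":[38,85,0],"angular":[0,0,0.02],"jaw":0.4},{"translation":[58,130,0],"angular":[0,0,0.04],"jaw":0.4},{"translation":[75,172,0],"angular":[0,0,0.05],"jaw":0.4},{"translation":[88,203,0],"angular":[0,0,0.06],"jaw":0.4},{"translation":[92.8,213.9,10],"angular":[0,0,0.06],"jaw":0.4},{"translation":[92.8,213.9,25],"angular":[0,0,0.06],"jaw":0.4},{"translation":[92.8,213.9,40],"angular":[0,0,0.06],"jaw":0.4}]'; python3 -m creep '[{"translation":[0,0,5],"angular":[0,0,0],"jaw":0.4},{"translation":[0,0,8],"angular":[0,0,0],"jaw":0.4},{"translation":[0,0,10],"angular":[0,0,0],"jaw":0.4},{"translation":[0,0,10],"angular":[0,0,0],"jaw":0.4},{"translation":[0,0,10],"angular":[0,0,0],"jaw":0.4},{"translation":[0,0,10],"angular":[0,0,0],"jaw":0.4},{"translation":[0,0,10],"angular":[0,0,0],"jaw":0.4},{"translation":[0,0,10],"angular":[0,0,0],"jaw":0.4}]'; python3 - <<'E'
from h import *
st();to(531.6,16.5,68,86.6)
W=ctrl.get_image("wrist");h=cv2.cvtColor(W,cv2.COLOR_RGB2HSV)
for r in (115,):
    print(''.join('B' if 95<p[0]<130 and p[1]>120 else 'Y' if 19<p[0]<32 and p[1]>150 and p[2]>140 else 'd' if p[0]<20 and p[2]<135 and p[1]>90 else 'o' if p[0]<20 and p[1]>90 else '.' for p in h[r,180:390]))
E
```

```text
t: 45.75
ee_pos: [531.2, 17.9, 99.2]
orientation: [-3.14, 0.093, 0.004]
ft_force: [0.2, -0.1, -2.8]
width: 59.7
grasp_force: 30.0
t: 46.75
ee_pos: [532.5, 16.9, 91.1]
orientation: [-3.14, 0.095, -0.0]
ft_force: [0.0, 0.6, -2.9]
width: 59.5
grasp_force: 30.0
t 46.75 p [532.5  16.9  91.1] ty -93.5 tilt [0. 0.] q [0.01 0.48 1.92 0.   0.74 1.64] F [ 0.   0.6 -2.9] w 59.5 g 30.0
tr [-0.9  0.5 23.1] rots [[np.float64(-0.0), np.float64(-0.0), np.float64(-0.001)], [np.float64(-0.0), np.float64(0.0), np.float64(3.141)], [np.float64(-0.0), np.float64(-0.0), np.float64(-0.001)]] q6 1.64 q1 0.01
...........................ooooooooooooooooooooooodoodddddddddddddddoooodooooodddddddddddddddddddddddddddddddddddddddddddddddddddddddddddddddddddddddddddddddddddddddddddoooooooooooo.............................
```

```bash
python3 -m creep '[{"translation":[-0.8,0.4,8],"angular":[0,0,0],"jaw":0.4},{"translation":[-0.8,0.4,15],"angular":[0,0,0],"jaw":0.4},{"translation":[-0.8,0.4,19],"angular":[0,0,0],"jaw":0.4},{"translation":[-0.8,0.4,21],"angular":[0,0,0],"jaw":0.4},{"translation":[-0.8,0.4,22],"angular":[0,0,0],"jaw":0.4},{"translation":[-0.8,0.4,23],"angular":[0,0,0],"jaw":0.4},{"translation":[-0.8,0.4,23],"angular":[0,0,0],"jaw":0.4},{"translation":[-0.8,0.4,23],"angular":[0,0,0],"jaw":0.4}]'
```

```text
t: 47.8
ee_pos: [531.8, 16.6, 68.4]
orientation: [-3.14, 0.095, -0.001]
ft_force: [-1.8, -0.1, 2.7]
width: 59.6
grasp_force: 30.0
```

```bash
python3 -m creep '[{"translation":[0,0,0],"angular":[0,0,0],"jaw":0.7},{"translation":[0,0,0],"angular":[0,0,0],"jaw":0.95},{"translation":[0,0,0],"angular":[0,0,0],"jaw":1},{"translation":[0,0,-15],"angular":[0,0,0],"jaw":1},{"translation":[0,0,-50],"angular":[0,0,0],"jaw":1},{"translation":[0,0,-90],"angular":[0,0,0],"jaw":1},{"translation":[0,0,-107],"angular":[0,0,0],"jaw":1},{"translation":[0,0,-107],"angular":[0,0,0],"jaw":1}]'; python3 - <<'E'
from tri import *
im=ctrl.get_image("wrist");W,cw,S,cs=fitcover();st()
T=ctrl.get_image("top");ct=ctrl.camera_info("top")
h=cv2.cvtColor(W,cv2.COLOR_RGB2HSV)
for r in (120,180,240):
    print(''.join('B' if 95<p[0]<130 and p[1]>120 else 'Y' if 19<p[0]<32 and p[1]>150 and p[2]>140 else 'd' if p[0]<20 and p[2]<135 and p[1]>90 else 'o' if p[0]<20 and p[1]>90 else '.' for p in h[r,220:350]))
def cen(m):
    n,l,s,ce=cv2.connectedComponentsWithStats(m); i=1+np.argmax(s[1:,4]); return ce[i],s[i]
def tri(a,b,g):
    r=least_squares(lambda p:np.r_[w2px(ct,[p])[0]-a,w2px(cs,[p])[0]-b],g); return np.round(r.x,1),np.round(r.fun,1)
def hs(im): 
    q=cv2.cvtColor(im,cv2.COLOR_RGB2HSV).astype(int); return q[...,0],q[...,1],q[...,2]
def sub(m,roi): z=np.zeros(m.shape,np.uint8);l,t,r,b=roi;z[t:b,l:r]=m[t:b,l:r];return z
H,Sx,V=hs(T);h2,s2,v2=hs(S)
nt,a1=cen(sub(((H<6)|(H>174))&(Sx>150),(265,135,305,185)));ns,a2=cen(sub(((h2<6)|(h2>174))&(s2>150),(310,170,350,200)))
print('nut',nt,a1,ns,a2,tri(nt,ns,[693,7,180]))
lt,a1=cen(sub((H>7)&(H<17)&(Sx>180)&(V>120),(210,155,240,185)));ls,a2=cen(sub((h2>7)&(h2<17)&(s2>170)&(v2>110),(290,130,312,175)))
print('lever',lt,a1,ls,a2,tri(lt,ls,[660,160,200]))
for cam in('top','side'):
  for l in ['handle','nut_grip','lever_tip','pad_face']: print(cam,l,[(np.round(r['rect']),round(r['score'],2)) for r in ctrl.look_for(cam,l)][:2])
# black handle
bt=sub((V<45)&(Sx<140),(240,150,268,180)); bs=sub((v2<50)&(s2<140),(306,155,322,190))
print('hndl',cen(bt),cen(bs))
E
```

```text
t: 48.8
ee_pos: [532.4, 16.6, 176.3]
orientation: [-3.14, 0.095, -0.004]
ft_force: [-0.7, -0.2, -0.3]
width: 88.1
grasp_force: 0.0
disc3d [533.2712316   16.65349276  80.85617658] res [-0.01858766  0.06121453  0.19597639  0.06317101] 1859 125
t 48.95 p [530.7  16.6 173.8] ty -93.5 tilt [-0.002  0.   ] q [0.01 0.35 1.87 0.   0.92 1.64] F [ 0.5 -0.   0.5] w 87.8 g 0.0
.......oooooooooooooooooodddddddddddddddddddddddddddddddddddddddddddddddddddddddddddddddddddddddddddddooooooooooooooooooo.........
.........oooooooooooooooooodddddddddddddddddddddddddddddddddddddddddddddddddddddddddddddddddddddddddoooooooooooooooooo............
...........oooooooooooooooooddddddddddddddddddddddddddddddddddddddddddddddddddddddddddddddddddddddoooooooooooooooo................
nut [282.88157895 159.32894737] [279 151   9  18  76] [327.3255814  186.41860465] [318 181  20  12 215] (array([691.7,   5.8, 209.9]), array([-0. ,  0.2,  0.1, -0. ]))
lever [224. 169.] [223 169   3   1   3] [302.4        149.16470588] [300 139   5  22  85] (array([662.7, 167.4, 220.8]), array([ 0. , -0.1, -0.1,  0. ]))
top handle [(array([220., 159., 292., 187.]), 0.73), (array([218., 136., 248., 168.]), 0.44)]
top nut_grip []
top lever_tip [(array([220., 163., 231., 174.]), 0.43)]
top pad_face []
side handle [(array([298., 140., 334., 211.]), 0.58)]
side nut_grip [(array([315., 179., 336., 198.]), 0.87)]
side lever_tip [(array([295., 138., 305., 163.]), 0.58)]
side pad_face [(array([294., 141., 334., 211.]), 0.71), (array([293., 180., 301., 185.]), 0.59)]
hndl (array([244.25, 163.25]), array([240, 158,   8,   9,  24], dtype=int32)) (array([314.24264706, 172.08823529]), array([311, 161,   7,  23, 136], dtype=int32))
```

```bash
python3 -m creep '[{"translation":[0,0,-40],"angular":[0,0,-0.17],"jaw":1},{"translation":[0,0,-80],"angular":[0,0,-0.35],"jaw":1},{"translation":[15,-8,-92],"angular":[0,0,-0.52],"jaw":1},{"translation":[45,-24,-92],"angular":[0,0,-0.7],"jaw":1},{"translation":[80,-43,-92],"angular":[0,0,-0.87],"jaw":1},{"translation":[110,-60,-92],"angular":[0,0,-1.05],"jaw":1},{"translation":[130,-71,-92],"angular":[0,0,-1.22],"jaw":1},{"translation":[142.6,-77.2,-92],"angular":[0,0,-1.4],"jaw":1}]'; python3 -m creep '[{"translation":[0,0,0],"angular":[0,0,-0.17],"jaw":1},{"translation":[0,0,0],"angular":[0,0,-0.34],"jaw":1},{"translation":[0,0,0],"angular":[0,0,-0.415],"jaw":1},{"translation":[0,0,0],"angular":[0,0,-0.415],"jaw":1},{"translation":[0,0,0],"angular":[0,0,-0.415],"jaw":1},{"translation":[0,0,0],"angular":[0,0,-0.415],"jaw":1},{"translation":[0,0,0],"angular":[0,0,-0.415],"jaw":1},{"translation":[0,0,0],"angular":[0,0,-0.415],"jaw":1}]'; python3 - <<'E'
from h import *
st();W=ctrl.get_image("wrist");c=ctrl.camera_info("wrist");cv2.imwrite('pics/w20.png',W[:,:,::-1])
print('pred handle top',w2px(c,[[678,85,233],[692.3,6.5,225],[662.7,167.4,256]]))
q=cv2.cvtColor(W,cv2.COLOR_RGB2HSV).astype(int);H,S,V=q[...,0],q[...,1],q[...,2]
def comps(m,nm):
    n,l,s,ce=cv2.connectedComponentsWithStats(m.astype(np.uint8))
    for i in np.argsort(-s[1:,4])[:4]+1: print(nm,np.round(ce[i]),s[i])
comps((V<55)&(np.arange(420)[:,None]<318),'black');comps((H>7)&(H<17)&(S>170)&(V>120),'orange');comps(((H<6)|(H>174))&(S>180)&(V>90),'red');comps((H>100)&(H<125)&(S>150)&(V>60),'blue')
S2=ctrl.get_image("side");cs=ctrl.camera_info("side");print(w2px(cs,[[678,85,233],[678,85,168]]))
E
```

```text
t: 50.4
ee_pos: [679.5, 85.7, 266.6]
orientation: [-2.456, -1.958, 0.0]
ft_force: [0.2, -0.5, 0.3]
width: 87.9
grasp_force: 0.0
t: 51.4
ee_pos: [678.7, 85.1, 267.1]
orientation: [2.008, 2.416, 0.0]
ft_force: [1.1, -0.5, -0.3]
width: 87.9
grasp_force: 0.0
t 51.4 p [678.7  85.1 267.1] ty 10.5 tilt [ 0. -0.] q [ 0.11  0.47  1.45 -0.    1.22 -0.08] F [ 1.1 -0.5 -0.3] w 87.9 g 0.0
pred handle top [[282.53717433 235.97246888]
 [282.21666499 332.21029593]
 [282.45669084  97.93442102]]
black [ 97. 296.] [   0  243  203   75 5463]
black [466. 296.] [ 364  244  196   74 5297]
black [281. 218.] [268 199  27  48 646]
black [320. 121.] [316  99  14  47 129]
orange [205. 197.] [ 100  147  167  117 4395]
orange [505. 130.] [ 450    0  102  284 2295]
orange [308. 224.] [297 195  28  75 796]
orange [279. 106.] [266  89  27  35 222]
red [166. 186.] [109 172 115  29 240]
red [263. 314.] [252 309  27   9 153]
red [272. 312.] [271 311   2   2   2]
red [222. 205.] [222 205   1   1   1]
blue [281. 168.] [ 266  131   30  101 2078]
blue [283. 270.] [ 260  237   46   69 1502]
blue [159. 191.] [ 95 176 125  32 341]
blue [280.  83.] [266  82  29   2  57]
[[314.89109095 161.56443778]
 [314.35155455 181.94929449]]
```

```bash
python3 -m creep '[{"translation":[1,0,20],"angular":[0,0,0],"jaw":1},{"translation":[1,0,40],"angular":[0,0,0],"jaw":1},{"translation":[1,0,58],"angular":[0,0,0],"jaw":1},{"translation":[1,0,66],"angular":[0,0,0],"jaw":0.8},{"translation":[1,0,67],"angular":[0,0,0],"jaw":0.5},{"translation":[1,0,67],"angular":[0,0,0],"jaw":0.3},{"translation":[1,0,67],"angular":[0,0,0],"jaw":0.15},{"translation":[1,0,67],"angular":[0,0,0],"jaw":0.1}]'; python3 -m creep '[{"translation":[0,0,0],"angular":[0,0,0],"jaw":0.1},{"translation":[0,0,0],"angular":[0,0,0],"jaw":0.1},{"translation":[0,0,0],"angular":[0,0,0],"jaw":0.1},{"translation":[0,0,0],"angular":[0,0,0],"jaw":0.1},{"translation":[0,0,0],"angular":[0,0,0],"jaw":0.1},{"translation":[0,0,0],"angular":[0,0,0],"jaw":0.1},{"translation":[0,0,0],"angular":[0,0,0],"jaw":0.1},{"translation":[0,0,0],"angular":[0,0,0],"jaw":0.1}]'; python3 - <<'E'
from h import *
st()
o=ctrl.get_obs();p=o['ee_pos'];Rc=R.from_rotvec(o['orientation']); P=np.array([692.3,6.5]); d=p[:2]-P; print('r',np.hypot(*d),np.degrees(np.arctan2(d[1],d[0])))
def plan(s0,s1,n=8):
    for s in np.linspace(s0,s1,n+1)[1:]:
        a=np.radians(s); q=P+80*np.array([np.cos(a),np.sin(a)]); tr=Rc.inv().apply(np.r_[q,p[2]]-p); print(round(s,1),np.round(tr,1),'rot',round(-(a-np.arctan2(d[1],d[0])),3))
plan(np.degrees(np.arctan2(d[1],d[0])),np.degrees(np.arctan2(d[1],d[0]))+38)
E
```

```text
t: 52.5
ee_pos: [678.7, 86.1, 200.7]
orientation: [2.008, 2.416, 0.001]
ft_force: [-0.2, -0.3, -0.8]
width: 41.1
grasp_force: 0.0
t: 53.5
ee_pos: [678.2, 86.2, 200.0]
orientation: [-2.008, -2.416, 0.0]
ft_force: [-4.3, 2.4, 3.3]
width: 17.4
grasp_force: 30.0
t 53.5 p [678.2  86.2 200. ] ty 10.5 tilt [-0.001  0.   ] q [ 0.11  0.53  1.51  0.    1.1  -0.08] F [-4.3  2.4  3.3] w 17.4 g 30.0
r 80.90597565826542 100.03069031141926
104.8 [-1.1 -6.6  0. ] rot -0.083
109.5 [ -1.9 -13.2   0. ] rot -0.166
114.3 [ -3.2 -19.7   0. ] rot -0.249
119.0 [ -5.  -26.1   0. ] rot -0.332
123.8 [ -7.4 -32.3   0. ] rot -0.415
128.5 [-10.3 -38.3   0. ] rot -0.497
133.3 [-13.6 -44.    0. ] rot -0.58
138.0 [-17.4 -49.4   0. ] rot -0.663
```

```bash
python3 -m creep '[{"translation":[-0.7,-6.6,0],"angular":[0,0,-0.083],"jaw":0.1},{"translation":[-1.5,-13.2,0],"angular":[0,0,-0.166],"jaw":0.1},{"translation":[-2.8,-19.8,0],"angular":[0,0,-0.249],"jaw":0.1},{"translation":[-4.7,-26.2,0],"angular":[0,0,-0.332],"jaw":0.1},{"translation":[-7,-32.4,0],"angular":[0,0,-0.415],"jaw":0.1},{"translation":[-9.9,-38.5,0],"angular":[0,0,-0.497],"jaw":0.1},{"translation":[-13.3,-44.3,0],"angular":[0,0,-0.58],"jaw":0.1},{"translation":[-17.1,-49.6,0],"angular":[0,0,-0.663],"jaw":0.1}]'; python3 - <<'E'
from h import *
st()
o=ctrl.get_obs();p=o['ee_pos'];Rc=R.from_rotvec(o['orientation']); P=np.array([692.3,6.5]); d=p[:2]-P; a0=np.arctan2(d[1],d[0]);print('r',np.hypot(*d),np.degrees(a0))
for s in np.linspace(np.degrees(a0),175.5,9)[1:]:
    a=np.radians(s); q=P+80.3*np.array([np.cos(a),np.sin(a)]); print(round(s,1),np.round(Rc.inv().apply(np.r_[q,p[2]]-p),1),'rot',round(-(a-a0),3))
E
```

```text
t: 54.5
ee_pos: [634.9, 61.8, 200.7]
orientation: [1.108, 2.936, 0.008]
ft_force: [2.4, 7.7, -0.2]
width: 17.4
grasp_force: 30.0
t 54.5 p [634.9  61.8 200.7] ty 48.6 tilt [0.005 0.003] q [ 0.08  0.46  1.62  0.    1.05 -0.77] F [ 2.4  7.7 -0.2] w 17.4 g 30.0
r 79.66662642676148 136.04612750319228
141.0 [ 0.6 -6.9 -0. ] rot -0.086
145.9 [  0.1 -13.8  -0.1] rot -0.172
150.8 [ -1.1 -20.6  -0.1] rot -0.258
155.8 [ -2.9 -27.3  -0.2] rot -0.344
160.7 [ -5.2 -33.8  -0.2] rot -0.43
165.6 [ -8.  -40.1  -0.2] rot -0.516
170.6 [-11.4 -46.1  -0.3] rot -0.603
175.5 [-15.3 -51.8  -0.3] rot -0.689
```

```bash
python3 -m creep '[{"translation":[-0.3,-6.6,0],"angular":[0,0,-0.083],"jaw":0.1},{"translation":[-1.1,-13.2,0],"angular":[0,0,-0.166],"jaw":0.1},{"translation":[-2.5,-19.8,0],"angular":[0,0,-0.249],"jaw":0.1},{"translation":[-4.4,-26.2,0],"angular":[0,0,-0.332],"jaw":0.1},{"translation":[-6.8,-32.4,0],"angular":[0,0,-0.415],"jaw":0.1},{"translation":[-9.7,-38.5,0],"angular":[0,0,-0.497],"jaw":0.1},{"translation":[-13.1,-44.3,0],"angular":[0,0,-0.58],"jaw":0.1},{"translation":[-17,-49.6,0],"angular":[0,0,-0.663],"jaw":0.1}]'; python3 - <<'E'
from h import *
st()
o=ctrl.get_obs();p=o['ee_pos']; P=np.array([692.3,6.5]); d=p[:2]-P;print('r',np.hypot(*d),np.degrees(np.arctan2(d[1],d[0])))
E
```

```text
t: 55.5
ee_pos: [612.5, 13.6, 200.4]
orientation: [-0.092, -3.14, -0.005]
ft_force: [-5.5, 8.1, 6.1]
width: 17.4
grasp_force: 30.0
t 55.5 p [612.5  13.6 200.4] ty 86.6 tilt [-0.     0.003] q [ 0.    0.43  1.68  0.    1.04 -1.51] F [-5.5  8.1  6.1] w 17.4 g 30.0
r 80.06803453915751 174.92971632743243
```

```bash
for i in 1; do python3 -m creep '[{"translation":[0,-0.5,0],"angular":[0,0,0],"jaw":0.1},{"translation":[0,-1,0],"angular":[0,0,-0.01],"jaw":0.1},{"translation":[0,-1.5,0],"angular":[0,0,-0.01],"jaw":0.1},{"translation":[0,-2,0],"angular":[0,0,-0.01],"jaw":0.1},{"translation":[0,-2.5,0],"angular":[0,0,-0.01],"jaw":0.1},{"translation":[0,-2.5,0],"angular":[0,0,-0.01],"jaw":0.1},{"translation":[0,-2.5,0],"angular":[0,0,-0.01],"jaw":0.1},{"translation":[0,-2.5,0],"angular":[0,0,-0.01],"jaw":0.1}]'; done; python3 - <<'E'
from h import *
st()
o=ctrl.get_obs();p=o['ee_pos']; P=np.array([692.3,6.5]); d=p[:2]-P;print('r',np.hypot(*d),np.degrees(np.arctan2(d[1],d[0])))
E
```

```text
t: 56.5
ee_pos: [612.3, 11.5, 200.4]
orientation: [-0.08, -3.14, -0.006]
ft_force: [-6.5, 9.8, 6.2]
width: 17.8
grasp_force: 30.0
t 56.5 p [612.3  11.5 200.4] ty 87.1 tilt [-0.     0.004] q [-0.    0.43  1.68  0.    1.04 -1.52] F [-6.5  9.8  6.2] w 17.8 g 30.0
r 80.13075929346198 176.45103163751267
```

```bash
python3 -m creep '[{"translation":[0,-0.3,0],"angular":[0,0,0],"jaw":0.1},{"translation":[0,-0.6,0],"angular":[0,0,0],"jaw":0.1},{"translation":[0,-0.9,0],"angular":[0,0,0],"jaw":0.1},{"translation":[0,-1.2,0],"angular":[0,0,0],"jaw":0.1},{"translation":[0,-1.4,0],"angular":[0,0,0],"jaw":0.1},{"translation":[0,-1.4,0],"angular":[0,0,0],"jaw":0.1},{"translation":[0,-1.4,0],"angular":[0,0,0],"jaw":0.1},{"translation":[0,-1.4,0],"angular":[0,0,0],"jaw":0.1}]'
```

```text
t: 57.5
ee_pos: [612.3, 10.5, 200.4]
orientation: [-0.08, -3.14, -0.007]
ft_force: [-7.1, 11.5, 5.4]
width: 17.6
grasp_force: 30.1
```

```bash
python3 -m creep '[{"translation":[0,-0.4,0],"angular":[0,0,0],"jaw":0.1},{"translation":[0,-0.8,0],"angular":[0,0,0],"jaw":0.1},{"translation":[0,-1.2,0],"angular":[0,0,0],"jaw":0.1},{"translation":[0,-1.6,0],"angular":[0,0,0],"jaw":0.1},{"translation":[0,-2,0],"angular":[0,0,0],"jaw":0.1},{"translation":[0,-2,0],"angular":[0,0,0],"jaw":0.1},{"translation":[0,-2,0],"angular":[0,0,0],"jaw":0.1},{"translation":[0,-2,0],"angular":[0,0,0],"jaw":0.1}]'
```

```text
t: 58.5
ee_pos: [612.0, 8.8, 200.4]
orientation: [-0.08, -3.14, -0.007]
ft_force: [-6.6, 12.8, 5.1]
width: 17.3
grasp_force: 30.1
```

```bash
python3 -m creep '[{"translation":[0,-0.4,0],"angular":[0,0,0],"jaw":0.1},{"translation":[0,-0.8,0],"angular":[0,0,0],"jaw":0.1},{"translation":[0,-1.2,0],"angular":[0,0,0],"jaw":0.1},{"translation":[0,-1.6,0],"angular":[0,0,0],"jaw":0.1},{"translation":[0,-2,0],"angular":[0,0,0],"jaw":0.1},{"translation":[0,-2,0],"angular":[0,0,0],"jaw":0.1},{"translation":[0,-2,0],"angular":[0,0,0],"jaw":0.1},{"translation":[0,-2,0],"angular":[0,0,0],"jaw":0.1}]'; python3 - <<'E'
from h import *
im=ctrl.get_image("wrist");S=ctrl.get_image("side");cs=ctrl.camera_info("side");T=ctrl.get_image("top");st()
q=cv2.cvtColor(S,cv2.COLOR_RGB2HSV).astype(int);h2,s2,v2=q[...,0],q[...,1],q[...,2]
def comps(m,nm):
    n,l,s,ce=cv2.connectedComponentsWithStats(m.astype(np.uint8))
    for i in np.argsort(-s[1:,4])[:3]+1: print(nm,np.round(ce[i],1),s[i])
roi=np.zeros(S.shape[:2],bool);roi[130:260,230:370]=1
comps(roi&(h2>7)&(h2<17)&(s2>170)&(v2>110),'orange');comps(roi&((h2<6)|(h2>174))&(s2>150),'red')
for ang in (176.6,178,180): 
    a=np.radians(ang);x,y=692.3+160*np.cos(a),6.5+160*np.sin(a);print(ang,w2px(cs,[[x,y,z] for z in (181,218,256)]).round(1).tolist())
E
```

```text
t: 59.5
ee_pos: [611.9, 7.6, 200.4]
orientation: [-0.08, -3.14, -0.009]
ft_force: [-6.3, 15.5, 6.3]
width: 17.5
grasp_force: 30.1
t 59.65 p [611.9   7.6 200.3] ty 87.1 tilt [-0.001  0.006] q [-0.01  0.43  1.68  0.01  1.04 -1.53] F [-6.4 16.   6.3] w 17.4 g 30.1
orange [262.8 187.8] [259 177   8  22 132]
orange [239. 254.] [239 254   1   1   1]
orange [239. 256.] [239 256   1   1   1]
red [327.3 186.4] [318 181  20  12 216]
red [267.3 252.2] [240 248  56   9 182]
red [233.1 166. ] [230 153   9  23 142]
176.6 [[263.6, 201.2], [262.9, 189.3], [262.1, 176.6]]
178 [[263.7, 202.1], [263.0, 190.3], [262.3, 177.6]]
180 [[264.0, 203.5], [263.3, 191.7], [262.6, 178.9]]
```

```bash
python3 -m creep '[{"translation":[0,0,0],"angular":[0,0,0],"jaw":0.4},{"translation":[0,0,0],"angular":[0,0,0],"jaw":0.8},{"translation":[0,0,0],"angular":[0,0,0],"jaw":0.9},{"translation":[0,0,-20],"angular":[0,0,0],"jaw":0.9},{"translation":[0,0,-60],"angular":[0,0,0],"jaw":0.9},{"translation":[-20,0.7,-75],"angular":[0,0,0.1],"jaw":1},{"translation":[-55,2,-75],"angular":[0,0,0.22],"jaw":1},{"translation":[-80,3,-75],"angular":[0,0,0.35],"jaw":1}]'; python3 -m creep '[{"translation":[0,0,0],"angular":[0,0,0],"jaw":1},{"translation":[0,0,0],"angular":[0,0,0],"jaw":1},{"translation":[0,0,0],"angular":[0,0,0],"jaw":1},{"translation":[0,0,0],"angular":[0,0,0],"jaw":1},{"translation":[0,0,0],"angular":[0,0,0],"jaw":1},{"translation":[0,0,0],"angular":[0,0,0],"jaw":1},{"translation":[0,0,0],"angular":[0,0,0],"jaw":1},{"translation":[0,0,0],"angular":[0,0,0],"jaw":1}]' >/dev/null; python3 - <<'E'
from h import *
st();W=ctrl.get_image("wrist");c=ctrl.camera_info("wrist");cv2.imwrite('pics/w21.png',W[:,:,::-1])
m=mask(W,'red',(200,120,370,318))
q=cv2.cvtColor(W,cv2.COLOR_RGB2HSV).astype(int);H,S,V=q[...,0],q[...,1],q[...,2]
for v in (90,130,160):
    m=(((H<6)|(H>174))&(S>150)&(V>v)).astype(np.uint8); m[318:]=0;m[:,:200]=0;m[:,370:]=0
    print(v,blob(m,c,222),m.sum(),w2px(c,[[692.3,6.5,222]]))
def comps(m,nm):
    n,l,s,ce=cv2.connectedComponentsWithStats(m.astype(np.uint8))
    for i in np.argsort(-s[1:,4])[:2]+1: print(nm,np.round(ce[i],1),s[i])
comps((H>7)&(H<17)&(S>170)&(V>120)&(np.arange(420)[:,None]<150),'orange')
# arm axis direction from blue mask
m=((H>100)&(H<125)&(S>150)&(V>60)).astype(np.uint8);m[318:]=0;m[:,:150]=0;m[:,420:]=0
print('arm',blob(m,c,168))
E
```

```text
t: 60.65
ee_pos: [694.2, 2.1, 275.6]
orientation: [0.632, 3.075, -0.0]
ft_force: [0.3, 0.9, -0.1]
width: 87.7
grasp_force: 0.0
t 61.65 p [692.3   2.9 275.1] ty 67.0 tilt [-0.  0.] q [-0.01  0.48  1.42  0.    1.25 -1.18] F [-0.6 -0.4  0.4] w 87.6 g 0.0
90 [691.9   6.1  50.   15.5 -19.6] 1421 [[287.78594191 224.32208272]]
130 [692.3   6.1  49.2  15.1 -19.5] 1395 [[287.78594191 224.32208272]]
160 [692.5   5.9  48.6  14.7 -19.3] 1362 [[287.78594191 224.32208272]]
orange [287.3  83.4] [ 253    0   69  150 2827]
orange [211.2  73.7] [ 178    0   72  150 1438]
arm [627.7  14.1 158.8  42.1  -7.7]
```

```bash
python3 -m creep '[{"translation":[1.3,2.9,25],"angular":[0,0,-0.06],"jaw":1},{"translation":[1.3,2.9,50],"angular":[0,0,-0.06],"jaw":1},{"translation":[1.3,2.9,70],"angular":[0,0,-0.06],"jaw":1},{"translation":[1.3,2.9,76],"angular":[0,0,-0.06],"jaw":1},{"translation":[1.3,2.9,76],"angular":[0,0,-0.06],"jaw":0.6},{"translation":[1.3,2.9,76],"angular":[0,0,-0.06],"jaw":0.3},{"translation":[1.3,2.9,76],"angular":[0,0,-0.06],"jaw":0.1},{"translation":[1.3,2.9,76],"angular":[0,0,-0.06],"jaw":0.1}]'; python3 -m creep '[{"translation":[0,0,0],"angular":[0,0,0],"jaw":0.1},{"translation":[0,0,0],"angular":[0,0,0],"jaw":0.1},{"translation":[0,0,0],"angular":[0,0,0],"jaw":0.1},{"translation":[0,0,0],"angular":[0,0,0],"jaw":0.1},{"translation":[0,0,0],"angular":[0,0,0.1],"jaw":0.1},{"translation":[0,0,0],"angular":[0,0,0.25],"jaw":0.1},{"translation":[0,0,0],"angular":[0,0,0.4],"jaw":0.1},{"translation":[0,0,0],"angular":[0,0,0.4],"jaw":0.1}]'; python3 - <<'E'
from h import *
st();print(ctrl.get_obs()['moment'])
E
```

```text
t: 62.7
ee_pos: [692.5, 6.0, 199.6]
orientation: [0.533, 3.095, 0.0]
ft_force: [-0.2, 1.1, 0.2]
width: 51.2
grasp_force: 0.0
t: 63.7
ee_pos: [692.5, 6.3, 199.1]
orientation: [1.136, 2.929, 0.001]
ft_force: [1.3, 1.7, -0.2]
width: 15.9
grasp_force: 30.0
t 63.7 p [692.5   6.3 199.1] ty 47.6 tilt [0.    0.001] q [-0.01  0.55  1.49  0.    1.11 -0.84] F [ 1.3  1.7 -0.2] w 15.9 g 30.0
[ 0.24501504 -0.21676464 -0.27695352]
```

```bash
for i in 1 2; do python3 -m creep '[{"translation":[0,0,0],"angular":[0,0,0.15],"jaw":0.1},{"translation":[0,0,0],"angular":[0,0,0.3],"jaw":0.1},{"translation":[0,0,0],"angular":[0,0,0.45],"jaw":0.1},{"translation":[0,0,0],"angular":[0,0,0.6],"jaw":0.1},{"translation":[0,0,0],"angular":[0,0,0.75],"jaw":0.1},{"translation":[0,0,0],"angular":[0,0,0.9],"jaw":0.1},{"translation":[0,0,0],"angular":[0,0,1.05],"jaw":0.1},{"translation":[0,0,0],"angular":[0,0,1.2],"jaw":0.1}]'; done;  python3 -m creep '[{"translation":[0,0,0],"angular":[0,0,0.15],"jaw":0.1},{"translation":[0,0,0],"angular":[0,0,0.3],"jaw":0.1},{"translation":[0,0,0],"angular":[0,0,0.45],"jaw":0.1},{"translation":[0,0,0],"angular":[0,0,0.6],"jaw":0.1},{"translation":[0,0,0],"angular":[0,0,0.6],"jaw":0.1},{"translation":[0,0,0],"angular":[0,0,0.6],"jaw":0.1},{"translation":[0,0,0],"angular":[0,0,0.6],"jaw":0.1},{"translation":[0,0,0],"angular":[0,0,0.6],"jaw":0.1}]'; python3 - <<'E'
from h import *
st()
S=ctrl.get_image("side");cs=ctrl.camera_info("side")
q=cv2.cvtColor(S,cv2.COLOR_RGB2HSV).astype(int);h2,s2,v2=q[...,0],q[...,1],q[...,2]
m=((h2>7)&(h2<17)&(s2>170)&(v2>110)).astype(np.uint8);m[:140]=0;m[235:]=0;m[:,:250]=0;m[:,280:]=0
n,l,s,ce=cv2.connectedComponentsWithStats(m);print([(ce[i].round(1),s[i]) for i in range(1,n) if s[i][4]>20])
E
```

```text
t: 64.7
ee_pos: [693.1, 6.4, 199.1]
orientation: [2.592, 1.774, 0.003]
ft_force: [3.6, 2.4, -3.3]
width: 16.1
grasp_force: 30.0
t: 65.7
ee_pos: [693.5, 5.9, 199.0]
orientation: [3.141, 0.0, 0.004]
ft_force: [4.6, 0.7, -3.5]
width: 15.7
grasp_force: 30.0
t: 66.7
ee_pos: [693.4, 5.6, 199.1]
orientation: [-3.003, 0.921, -0.004]
ft_force: [5.2, -0.3, -4.2]
width: 15.9
grasp_force: 30.0
t 66.7 p [693.4   5.6 199.1] ty -124.1 tilt [ 0.002 -0.   ] q [-0.01  0.55  1.48 -0.    1.11  2.16] F [ 5.2 -0.3 -4.2] w 15.9 g 30.0
[(array([263.2, 195.3]), array([260, 184,   7,  23, 131], dtype=int32))]
```

```bash
python3 -m creep '[{"translation":[0,0,0],"angular":[0,0,0],"jaw":0.5},{"translation":[0,0,0],"angular":[0,0,0],"jaw":1},{"translation":[0,0,0],"angular":[0,0,0],"jaw":1},{"translation":[0,0,0],"angular":[0,0,0],"jaw":1},{"translation":[0,0,0],"angular":[0,0,-0.17],"jaw":1},{"translation":[0,0,0],"angular":[0,0,-0.34],"jaw":1},{"translation":[0,0,0],"angular":[0,0,-0.51],"jaw":1},{"translation":[0,0,0],"angular":[0,0,-0.64],"jaw":1}]'; python3 -m creep '[{"translation":[0,0,0],"angular":[0,0,-0.17],"jaw":1},{"translation":[0,0,0],"angular":[0,0,-0.34],"jaw":1},{"translation":[0,0,0],"angular":[0,0,-0.51],"jaw":1},{"translation":[0,0,0],"angular":[0,0,-0.68],"jaw":1},{"translation":[0,0,0],"angular":[0,0,-0.85],"jaw":1},{"translation":[0,0,0],"angular":[0,0,-1.02],"jaw":1},{"translation":[0,0,0],"angular":[0,0,-1.19],"jaw":1},{"translation":[0,0,0],"angular":[0,0,-1.36],"jaw":1}]'; python3 -m creep '[{"translation":[0,0,0],"angular":[0,0,-0.17],"jaw":1},{"translation":[0,0,0],"angular":[0,0,-0.34],"jaw":1},{"translation":[0,0,0],"angular":[0,0,-0.51],"jaw":1},{"translation":[0,0,0],"angular":[0,0,-0.68],"jaw":1},{"translation":[0,0,0],"angular":[0,0,-0.85],"jaw":1},{"translation":[0,0,0],"angular":[0,0,-1.02],"jaw":1},{"translation":[0,0,0],"angular":[0,0,-1.14],"jaw":1},{"translation":[0,0,0],"angular":[0,0,-1.14],"jaw":1}]'; python3 - <<'E'
from h import *
st();W=ctrl.get_image("wrist");c=ctrl.camera_info("wrist")
q=cv2.cvtColor(W,cv2.COLOR_RGB2HSV).astype(int);H,S,V=q[...,0],q[...,1],q[...,2]
m=(((H<6)|(H>174))&(S>150)&(V>130)).astype(np.uint8); m[318:]=0;m[:,:215]=0;m[:,355:]=0
print(blob(m,c,222))
E
```

```text
t: 67.75
ee_pos: [692.2, 6.0, 199.1]
orientation: [3.141, 0.072, -0.0]
ft_force: [0.4, -0.8, 0.1]
width: 87.5
grasp_force: 0.0
t: 68.75
ee_pos: [692.2, 6.0, 199.1]
orientation: [-2.396, -2.032, 0.0]
ft_force: [0.1, -0.3, 0.2]
width: 87.5
grasp_force: 0.0
t: 69.75
ee_pos: [692.3, 6.0, 199.1]
orientation: [-0.931, -3.0, -0.0]
ft_force: [0.5, -0.5, -0.3]
width: 88.4
grasp_force: 0.0
t 69.75 p [692.3   6.  199.1] ty 55.5 tilt [-0.  0.] q [-0.01  0.55  1.49  0.    1.11 -0.98] F [ 0.5 -0.5 -0.3] w 88.4 g 0.0
[690.6   7.4  45.2  15.2 -34.6]
```

```bash
python3 -m creep '[{"translation":[0,0,0],"angular":[0,0,0],"jaw":0.5},{"translation":[0,0,0],"angular":[0,0,0],"jaw":0.2},{"translation":[0,0,0],"angular":[0,0,0],"jaw":0.1},{"translation":[0,0,0],"angular":[0,0,0],"jaw":0.1},{"translation":[0,0,0],"angular":[0,0,0],"jaw":0.1},{"translation":[0,0,0],"angular":[0,0,0],"jaw":0.1},{"translation":[0,0,0],"angular":[0,0,0],"jaw":0.1},{"translation":[0,0,0],"angular":[0,0,0],"jaw":0.1}]'; python3 -m creep '[{"translation":[0,0,0],"angular":[0,0,0.15],"jaw":0.1},{"translation":[0,0,0],"angular":[0,0,0.3],"jaw":0.1},{"translation":[0,0,0],"angular":[0,0,0.45],"jaw":0.1},{"translation":[0,0,0],"angular":[0,0,0.6],"jaw":0.1},{"translation":[0,0,0],"angular":[0,0,0.75],"jaw":0.1},{"translation":[0,0,0],"angular":[0,0,0.9],"jaw":0.1},{"translation":[0,0,0],"angular":[0,0,1.05],"jaw":0.1},{"translation":[0,0,0],"angular":[0,0,1.2],"jaw":0.1}]';  python3 -m creep '[{"translation":[0,0,0],"angular":[0,0,0.15],"jaw":0.1},{"translation":[0,0,0],"angular":[0,0,0.3],"jaw":0.1},{"translation":[0,0,0],"angular":[0,0,0.45],"jaw":0.1},{"translation":[0,0,0],"angular":[0,0,0.6],"jaw":0.1},{"translation":[0,0,0],"angular":[0,0,0.7],"jaw":0.1},{"translation":[0,0,0],"angular":[0,0,0.7],"jaw":0.1},{"translation":[0,0,0],"angular":[0,0,0.7],"jaw":0.1},{"translation":[0,0,0],"angular":[0,0,0.7],"jaw":0.1}]'; python3 - <<'E'
from h import *
st()
S=ctrl.get_image("side");cs=ctrl.camera_info("side")
q=cv2.cvtColor(S,cv2.COLOR_RGB2HSV).astype(int)
p=w2px(cs,[[532.6,16,z] for z in (79,87,100)])
print(p.round(1)); x0,y0=p[0].astype(int)
for y in range(y0-22,y0+14): print(y,' '.join('%3d/%3d/%3d'%tuple(q[y,x]) for x in range(x0-4,x0+8,4)))
E
```

```text
t: 70.8
ee_pos: [692.5, 6.2, 199.1]
orientation: [0.929, 3.001, 0.001]
ft_force: [0.7, 1.1, -1.0]
width: 15.9
grasp_force: 30.0
t: 71.8
ee_pos: [693.0, 6.4, 199.1]
orientation: [2.465, 1.946, 0.002]
ft_force: [3.6, 1.9, -1.6]
width: 16.0
grasp_force: 30.0
t: 72.8
ee_pos: [693.3, 6.2, 199.1]
orientation: [2.981, 0.992, 0.004]
ft_force: [5.2, 0.7, -3.5]
width: 15.7
grasp_force: 30.0
t 72.8 p [693.3   6.2 199.1] ty -53.2 tilt [0.002 0.   ] q [-0.01  0.55  1.48  0.    1.11  0.92] F [ 5.2  0.7 -3.5] w 15.7 g 30.0
[[265.4 231.5]
 [265.2 229.2]
 [265.  225.5]]
209  12/198/111  11/190/117 114/ 27/197
210  10/125/102  12/199/119 113/ 27/196
211 130/ 17/ 92 171/ 33/100 113/ 27/199
212 108/ 34/ 89 104/ 28/ 99 120/ 19/148
213  90/  3/ 74 120/  3/ 88   8/ 11/ 93
214  15/  7/ 69 150/  3/ 74  13/ 21/ 86
215 120/  4/ 62  15/  9/ 58  15/ 17/ 88
216   0/  5/ 55  10/ 17/ 45  15/ 23/ 88
217  15/ 25/ 61 111/119/ 90  13/ 26/ 89
218 111/ 94/111 109/169/157  14/ 32/ 89
219 109/114/125 109/167/168  16/ 37/ 89
220 109/ 84/ 94 108/161/111  16/ 36/ 91
221 108/ 51/ 75 108/144/ 71 111/ 34/ 75
222 109/105/ 75 108/
[... 199 characters left out ...]
/  5/ 51 105/ 11/ 48
228 150/  5/ 48 120/  5/ 47   0/  0/ 48
229 105/ 11/ 48 150/  5/ 49 130/ 16/ 47
230 108/ 26/ 49 105/ 10/ 50 105/ 21/ 48
231 110/ 20/ 38 110/ 17/ 44 113/ 29/ 35
232 120/ 38/ 27 120/ 15/ 33 100/ 27/ 28
233 108/ 55/ 23 105/ 23/ 22 120/ 71/ 25
234  22/146/ 70 115/112/ 25  22/162/120
235  18/158/134  22/175/179  19/165/179
236  13/136/124  19/160/172  15/143/143
237   9/121/112  12/134/124   8/118/110
238   9/123/114   8/116/114  10/130/122
239  10/127/104   7/115/ 73  10/127/ 86
240  10/126/ 71  12/117/ 50  10/118/ 54
241  10/113/ 54  11/137/ 54  10/142/ 54
242   9/130/ 55 126/ 60/ 68 116/100/ 84
243 112/143/ 96 111/145/ 86 111/151/ 91
244 110/173/ 96 109/180/ 88 110/175/ 89
```

```bash
python3 - <<'E'
from h import *
cs=ctrl.camera_info("side")
v=np.array([433,-890])-np.array([532.6,16.3]);v=v/np.hypot(*v)
pe=w2px(cs,[[531.5,-13.6,79]])[0];print('cover edge',pe,'disc edge',w2px(cs,[list(np.array([533,16.5])+20*v)+[79]]))
for z in (79,82,85,88,91): print(z,w2px(cs,[list(np.array([532.6,16.1])+22*v)+[z]])[0].round(2))
E
```

```text
cover edge [266.66158334 239.21516338] disc edge [[265.80042567 236.57497915]]
79 [265.7  237.23]
82 [265.65 236.38]
85 [265.6  235.53]
88 [265.55 234.68]
91 [265.5  233.82]
```

```bash
python3 -m creep '[{"translation":[0,0,0],"angular":[0,0,0.15],"jaw":0.1},{"translation":[0,0,0],"angular":[0,0,0.3],"jaw":0.1},{"translation":[0,0,0],"angular":[0,0,0.45],"jaw":0.1},{"translation":[0,0,0],"angular":[0,0,0.6],"jaw":0.1},{"translation":[0,0,0],"angular":[0,0,0.6],"jaw":0.1},{"translation":[0,0,0],"angular":[0,0,0.6],"jaw":0.1},{"translation":[0,0,0],"angular":[0,0,0.6],"jaw":0.1},{"translation":[0,0,0],"angular":[0,0,0.6],"jaw":0.1}]'; python3 - <<'E'
from h import *
st()
acc=0
for i in range(4):
    S=ctrl.get_image("side").astype(float); acc=acc+S/4
q=cv2.cvtColor(acc.round().astype(np.uint8),cv2.COLOR_RGB2HSV).astype(int)
for y in range(228,242): print(y,' '.join('%3d/%3d'%tuple(q[y,x][[0,2]]) for x in range(258,275,2)))
E
```

```text
t: 73.85
ee_pos: [693.4, 5.9, 199.1]
orientation: [-3.141, -0.067, -0.004]
ft_force: [5.1, 0.3, -3.7]
width: 15.6
grasp_force: 30.0
t 73.85 p [693.4   5.9 199.1] ty -87.6 tilt [0.002 0.   ] q [-0.01  0.55  1.48  0.    1.11  1.52] F [ 5.1  0.3 -3.7] w 15.6 g 30.0
228 108/ 45   0/ 46  15/ 46 120/ 52 150/ 52 150/ 46 120/ 46 113/ 47   9/106
229 108/ 46   0/ 45   0/ 47 150/ 47 150/ 48 165/ 48 120/ 47 113/ 48  10/102
230 108/ 39 120/ 45   0/ 46 120/ 49 165/ 49   0/ 48 108/ 49 120/ 41   9/104
231 105/ 26 115/ 48 120/ 48 130/ 48  90/ 48 110/ 48 120/ 40 105/ 28   9/108
232 120/ 22 105/ 38 100/ 43 105/ 47 110/ 48 110/ 42 150/ 28 100/ 23   9/106
233   9/ 38 120/ 26   0/ 30 120/ 33 110/ 34  75/ 28 120/ 25  13/ 33   9/102
234   9/ 94 105/ 24 120/ 25   0/ 26 120/ 25  90/ 24  98/ 24   9/ 94  10/104
235   9/108   9/ 76  90/ 22  80/ 25 100/ 23  95/ 23   9/ 56  10/113  10/110
236   9/112   9/110   9/ 80  10/ 59   8/ 57   9/100   9/102   9/114   9/112
237  10/114   9/114  10/110  10/105  10/104  10/115   9/114  10/114   9/115
238   9/112   9/113   9/115   9/116   8/116  10/127  10/123  10/102  10/ 88
239   9/121   9/105  10/ 95  10/ 87   8/ 75   9/ 89  10/ 86  10/ 72  11/ 62
240   9/ 82  10/ 72   9/ 65   9/ 58  10/ 49  10/ 53   8/ 53  12/ 53  10/ 54
241   8/ 52  10/ 53  10/ 52  10/ 53  11/ 54  11/ 53  11/ 53  11/ 54  11/ 54
```

```bash
python3 -m creep '[{"translation":[0,0,0],"angular":[0,0,0.08],"jaw":0.1},{"translation":[0,0,0],"angular":[0,0,0.16],"jaw":0.1},{"translation":[0,0,0],"angular":[0,0,0.16],"jaw":0.1},{"translation":[0,0,0],"angular":[0,0,0.16],"jaw":0.1},{"translation":[0,0,0],"angular":[0,0,0.16],"jaw":0.1},{"translation":[0,0,0],"angular":[0,0,0.16],"jaw":0.1},{"translation":[0,0,0],"angular":[0,0,0.16],"jaw":0.1},{"translation":[0,0,0],"angular":[0,0,0.16],"jaw":0.1}]'; python3 - <<'E'
from h import *
st()
acc=0
for i in range(4):
    S=ctrl.get_image("side").astype(float); acc=acc+S/4
q=cv2.cvtColor(acc.round().astype(np.uint8),cv2.COLOR_RGB2HSV).astype(int)
for y in range(233,241): print(y,' '.join('%3d/%3d'%tuple(q[y,x][[0,2]]) for x in range(258,275,2)))
m=((q[...,0]>7)&(q[...,0]<17)&(q[...,1]>170)&(q[...,2]>110)).astype(np.uint8);m[:140]=0;m[225:]=0;m[:,:250]=0;m[:,280:]=0
n,l,s,ce=cv2.connectedComponentsWithStats(m);print([(ce[i].round(1),s[i]) for i in range(1,n) if s[i][4]>20])
cs=ctrl.camera_info("side")
for ang in (174,176.6,179): 
    a=np.radians(ang);x,y=692.4+160*np.cos(a),6.2+160*np.sin(a);print(ang,w2px(cs,[[x,y,213.5]]).round(1).tolist())
E
```

```text
t: 75.05
ee_pos: [693.4, 5.8, 199.1]
orientation: [-3.136, 0.185, -0.004]
ft_force: [6.0, -0.7, -2.6]
width: 16.1
grasp_force: 30.0
t 75.05 p [693.4   5.8 199.1] ty -96.7 tilt [0.002 0.   ] q [-0.01  0.55  1.48  0.    1.11  1.68] F [ 6.  -0.7 -2.6] w 16.1 g 30.0
233 135/ 24  60/ 27 105/ 33 120/ 36 120/ 38  90/ 32 120/ 25 100/ 22   9/103
234   9/ 72 100/ 25 120/ 24 150/ 26 105/ 26   0/ 24 100/ 22   9/ 74   9/105
235   9/102   9/ 37 110/ 24  60/ 25 110/ 26  98/ 23   9/ 57   9/108   9/110
236   9/112   9/102  10/ 80   9/ 38   9/ 59   9/ 78   9/103   9/113   9/112
237   9/114  10/115   9/110   9/101  10/105   9/108   9/113   9/114   9/115
238   9/112   9/113   9/115   9/116   9/117  10/127  10/123  10/102  10/ 88
239   9/120  10/105  10/ 95   9/ 86   9/ 75   9/ 88  10/ 86  10/ 72  10/ 62
240  10/ 82   9/ 72  10/ 64   9/ 58  10/ 50   8/ 53   9/ 53  10/ 54  11/ 54
[(array([263.5, 200.9]), array([260, 190,   8,  22, 126], dtype=int32))]
174 [[262.8, 189.0]]
176.6 [[263.0, 190.8]]
179 [[263.3, 192.5]]
```

```bash
python3 -m creep '[{"translation":[0,0,0],"angular":[0,0,0],"jaw":0.4},{"translation":[0,0,0],"angular":[0,0,0],"jaw":0.7},{"translation":[0,0,0],"angular":[0,0,0],"jaw":0.7},{"translation":[0,0,-20],"angular":[0,0,0],"jaw":0.7},{"translation":[0,0,-60],"angular":[0,0,-0.1],"jaw":0.7},{"translation":[-20,1,-80],"angular":[0,0,-0.25],"jaw":0.7},{"translation":[-60,3,-80],"angular":[0,0,-0.42],"jaw":0.7},{"translation":[-100,6,-80],"angular":[0,0,-0.6],"jaw":0.7}]'; python3 - <<'E'
from h import *
st();to(532.6,15.7,275,-3.4)
E
```

```text
t: 76.25
ee_pos: [591.8, 12.0, 281.0]
orientation: [3.048, 0.757, 0.004]
ft_force: [-0.1, 0.6, 0.3]
width: 61.7
grasp_force: 0.0
t 76.25 p [591.8  12.  281. ] ty -62.1 tilt [ 0.002 -0.   ] q [ 0.    0.31  1.65 -0.    1.17  1.08] F [-0.1  0.6  0.3] w 61.7 g 0.0
tr [-50.6 -31.    5.8] rots [[np.float64(-0.002), np.float64(-0.002), np.float64(2.117)], [np.float64(0.002), np.float64(-0.001), np.float64(-1.025)], [np.float64(-0.002), np.float64(-0.002), np.float64(2.117)]] q6 1.08 q1 0.0
```

```bash
python3 -m creep '[{"translation":[-12,-7,0],"angular":[0,0,-0.17],"jaw":0.5},{"translation":[-25,-15,0],"angular":[0,0,-0.34],"jaw":0.5},{"translation":[-40,-24,0],"angular":[0,0,-0.51],"jaw":0.5},{"translation":[-50.6,-31,0],"angular":[0,0,-0.68],"jaw":0.5},{"translation":[-50.6,-31,0],"angular":[0,0,-0.85],"jaw":0.5},{"translation":[-50.6,-31,0],"angular":[0,0,-1.025],"jaw":0.5},{"translation":[-50.6,-31,0],"angular":[0,0,-1.025],"jaw":0.5},{"translation":[-50.6,-31,0],"angular":[0,0,-1.025],"jaw":0.5}]'; python3 - <<'E'
from h import *
W=ctrl.get_image("wrist");W=ctrl.get_image("wrist");c=ctrl.camera_info("wrist");st()
print('pred tip',w2px(c,[[532.6,15.7,213.5]]))
q=cv2.cvtColor(W,cv2.COLOR_RGB2HSV).astype(int);H,S,V=q[...,0],q[...,1],q[...,2]
m=((H>6)&(H<17)&(S>190)&(V>120)).astype(np.uint8);m[318:]=0;m[:100]=0;m[:,:200]=0;m[:,370:]=0
n,l,s,ce=cv2.connectedComponentsWithStats(m);print([(ce[i].round(1),s[i],px2w(c,[ce[i]],213.5)) for i in range(1,n) if s[i][4]>60])
E
```

```text
t: 77.25
ee_pos: [533.3, 16.0, 279.9]
orientation: [2.295, 2.144, 0.001]
ft_force: [-0.1, 0.0, 0.2]
width: 44.0
grasp_force: 0.0
t 77.35 p [533.2  16.  279.5] ty -3.8 tilt [0. 0.] q [ 0.01  0.22  1.78 -0.    1.14  0.07] F [0.3 1.3 0.5] w 43.8 g 0.0
pred tip [[282.70563705 220.33866508]]
[(array([282.7, 202.5]), array([272, 191,  23,  33, 416], dtype=int32), array([[533.51187684,  29.32417864]]))]
```

```bash
python3 -m creep '[{"translation":[1,0,30],"angular":[0,0,0],"jaw":0.5},{"translation":[1,0,60],"angular":[0,0,0],"jaw":0.5},{"translation":[1,0,82],"angular":[0,0,0],"jaw":0.5},{"translation":[1,0,89],"angular":[0,0,0],"jaw":0.5},{"translation":[1,0,89],"angular":[0,0,0],"jaw":0.3},{"translation":[1,0,89],"angular":[0,0,0],"jaw":0.15},{"translation":[1,0,89],"angular":[0,0,0],"jaw":0.1},{"translation":[1,0,89],"angular":[0,0,0],"jaw":0.1}]';python3 - <<'E'
from h import *
st()
E
```

```text
t: 78.35
ee_pos: [532.8, 17.1, 190.8]
orientation: [-2.292, -2.148, 0.0]
ft_force: [-5.3, -0.1, 4.4]
width: 17.9
grasp_force: 30.0
t 78.35 p [532.8  17.1 190.8] ty -3.7 tilt [-0.  0.] q [0.01 0.33 1.86 0.   0.95 0.07] F [-5.3 -0.1  4.4] w 17.9 g 30.0
```

```bash
python3 -m creep '[{"translation":[-6.2,0,0.3],"angular":[0,0,0],"jaw":0.1},{"translation":[-12.3,0,1.2],"angular":[0,0,0],"jaw":0.1},{"translation":[-18.3,0,2.8],"angular":[0,0,0],"jaw":0.1},{"translation":[-24.1,0,4.9],"angular":[0,0,0],"jaw":0.1},{"translation":[-29.7,0,7.6],"angular":[0,0,0],"jaw":0.1},{"translation":[-35,0,10.8],"angular":[0,0,0],"jaw":0.1},{"translation":[-39.9,0,14.6],"angular":[0,0,0],"jaw":0.1},{"translation":[-44.5,0,18.8],"angular":[0,0,0],"jaw":0.1}]';python3 - <<'E'
from h import *
st()
E
```

```text
t: 79.35
ee_pos: [529.9, -27.7, 172.9]
orientation: [2.292, 2.148, -0.0]
ft_force: [-8.5, -1.6, 17.2]
width: 17.6
grasp_force: 30.0
t 79.35 p [529.9 -27.7 172.9] ty -3.7 tilt [-0. -0.] q [-0.07  0.35  1.88 -0.    0.91 -0.01] F [-8.5 -1.6 17.2] w 17.6 g 30.0
```

```bash
python3 -m creep '[{"translation":[-4.1,0,4.7],"angular":[0,0,0],"jaw":0.1},{"translation":[-7.7,0,9.7],"angular":[0,0,0],"jaw":0.1},{"translation":[-10.8,0,15.1],"angular":[0,0,0],"jaw":0.1},{"translation":[-13.3,0,20.7],"angular":[0,0,0],"jaw":0.1},{"translation":[-15.2,0,26.6],"angular":[0,0,0],"jaw":0.1},{"translation":[-16.6,0,32.7],"angular":[0,0,0],"jaw":0.1},{"translation":[-17.3,0,38.8],"angular":[0,0,0],"jaw":0.1},{"translation":[-17.5,0,43.2],"angular":[0,0,0],"jaw":0.1}]';python3 - <<'E'
from h import *
st()
E
```

```text
t: 80.35
ee_pos: [529.3, -46.8, 129.3]
orientation: [2.29, 2.147, -0.002]
ft_force: [-5.8, -11.7, 12.5]
width: 17.5
grasp_force: 30.0
t 80.35 p [529.3 -46.8 129.3] ty -3.7 tilt [ 0.001 -0.003] q [-0.11  0.42  1.9  -0.    0.82 -0.04] F [ -5.8 -11.7  12.5] w 17.5 g 30.0
```

```bash
python3 -m creep '[{"translation":[1,0,0.7],"angular":[0,0,0],"jaw":0.1},{"translation":[1,0,1.4],"angular":[0,0,0],"jaw":0.1},{"translation":[1,0,2],"angular":[0,0,0],"jaw":0.1},{"translation":[1,0,2.6],"angular":[0,0,0],"jaw":0.1},{"translation":[1,0,3],"angular":[0,0,0],"jaw":0.1},{"translation":[1,0,3],"angular":[0,0,0],"jaw":0.1},{"translation":[1,0,3],"angular":[0,0,0],"jaw":0.1},{"translation":[1,0,3],"angular":[0,0,0],"jaw":0.1}]';python3 - <<'E'
from h import *
st()
E
```

```text
t: 81.35
ee_pos: [529.2, -46.1, 126.4]
orientation: [2.29, 2.147, -0.003]
ft_force: [-7.1, -13.5, 13.0]
width: 17.6
grasp_force: 30.0
t 81.35 p [529.2 -46.1 126.4] ty -3.7 tilt [ 0.    -0.003] q [-0.11  0.42  1.9  -0.    0.81 -0.04] F [ -7.1 -13.5  13. ] w 17.6 g 30.0
```

```bash
python3 -m creep '[{"translation":[0,0,0.7],"angular":[0,0,0],"jaw":0.1},{"translation":[0,0,1.4],"angular":[0,0,0],"jaw":0.1},{"translation":[0,0,2],"angular":[0,0,0],"jaw":0.1},{"translation":[0,0,2.6],"angular":[0,0,0],"jaw":0.1},{"translation":[0,0,3],"angular":[0,0,0],"jaw":0.1},{"translation":[0,0,3],"angular":[0,0,0],"jaw":0.1},{"translation":[0,0,3],"angular":[0,0,0],"jaw":0.1},{"translation":[0,0,3],"angular":[0,0,0],"jaw":0.1}]';python3 - <<'E'
from h import *
st()
acc=0
for i in range(4): acc=acc+ctrl.get_image("side").astype(float)/4
q=cv2.cvtColor(acc.round().astype(np.uint8),cv2.COLOR_RGB2HSV).astype(int);cs=ctrl.camera_info("side")
m=((q[...,0]>6)&(q[...,0]<17)&(q[...,1]>170)&(q[...,2]>80)).astype(np.uint8);m[:150]=0;m[262:]=0;m[:,:240]=0;m[:,290:]=0
n,l,s,ce=cv2.connectedComponentsWithStats(m);print([(ce[i].round(1),s[i]) for i in range(1,n) if s[i][4]>10])
print(w2px(cs,[[532.6,15.7,138.6],[528.2,-59.2,138.6],[528.2,-59.2,145.6],[528.2,-59.2,131.6]]).round(1))
E
```

```text
t: 82.35
ee_pos: [529.3, -46.0, 123.3]
orientation: [2.29, 2.147, -0.003]
ft_force: [-5.7, -12.3, 11.6]
width: 17.9
grasp_force: 30.0
t 82.35 p [529.3 -46.  123.3] ty -3.7 tilt [ 0.001 -0.003] q [-0.11  0.43  1.91 -0.    0.81 -0.04] F [ -5.7 -12.3  11.6] w 17.9 g 30.0
[(array([265.6, 221.1]), array([262, 214,   8,  16,  97], dtype=int32))]
[[264.3 214.2]
 [267.1 234.3]
 [267.  232.1]
 [267.2 236.4]]
```

```bash
python3 -m creep '[{"translation":[0,0,-2],"angular":[0,0,0],"jaw":0.4},{"translation":[0,0,-2],"angular":[0,0,0],"jaw":0.4},{"translation":[0,0,-2],"angular":[0,0,0],"jaw":0.4},{"translation":[0,0,-20],"angular":[0,0,0],"jaw":0.4},{"translation":[0,0,-45],"angular":[0,0,0],"jaw":0.4},{"translation":[0,0,-45],"angular":[0,0,0],"jaw":0.2},{"translation":[0,0,-45],"angular":[0,0,0],"jaw":0},{"translation":[0,0,-45],"angular":[0,0,0],"jaw":0}]';python3 - <<'E'
from h import *
st()
acc=0
for i in range(2): acc=acc+ctrl.get_image("side").astype(float)/2
q=cv2.cvtColor(acc.round().astype(np.uint8),cv2.COLOR_RGB2HSV).astype(int)
m=((q[...,0]>6)&(q[...,0]<17)&(q[...,1]>170)&(q[...,2]>80)).astype(np.uint8);m[:150]=0;m[262:]=0;m[:,:240]=0;m[:,290:]=0
n,l,s,ce=cv2.connectedComponentsWithStats(m);print([(ce[i].round(1),s[i]) for i in range(1,n) if s[i][4]>10])
W=ctrl.get_image("wrist");c=ctrl.camera_info("wrist");q=cv2.cvtColor(W,cv2.COLOR_RGB2HSV).astype(int)
m=((q[...,0]>6)&(q[...,0]<17)&(q[...,1]>190)&(q[...,2]>100)).astype(np.uint8);m[318:]=0;m[:,:200]=0;m[:,370:]=0
n,l,s,ce=cv2.connectedComponentsWithStats(m);print([(ce[i].round(1),s[i]) for i in range(1,n) if s[i][4]>60])
print(w2px(c,[[532.6,15.7,145.6],[528.2,-59.2,145.6]]).round(1))
E
```

```text
t: 83.55
ee_pos: [528.6, -43.7, 166.2]
orientation: [-2.291, -2.147, 0.002]
ft_force: [-0.1, -0.0, 1.8]
width: 8.5
grasp_force: 0.9
t 83.55 p [528.6 -43.7 166.2] ty -3.7 tilt [-0.002  0.   ] q [-0.1   0.36  1.88  0.    0.9  -0.04] F [-0.1 -0.   1.8] w 8.5 g 0.9
[(array([265.7, 223.1]), array([263, 214,   7,  16,  57], dtype=int32))]
[(array([269.2, 195.5]), array([268, 161,   7,  80, 140], dtype=int32)), (array([298.7, 203.5]), array([294, 161,   7,  80, 148], dtype=int32))]
[[283.7 143.9]
 [284.4 267. ]]
```

```bash
python3 -m creep '[{"translation":[-4,0,8],"angular":[0,0,0],"jaw":0},{"translation":[-4,0,14],"angular":[0,0,0],"jaw":0},{"translation":[-4,0,17],"angular":[0,0,0],"jaw":0},{"translation":[-4,0,19],"angular":[0,0,0],"jaw":0},{"translation":[-4,0,20],"angular":[0,0,0],"jaw":0},{"translation":[-4,0,21],"angular":[0,0,0],"jaw":0},{"translation":[-4,0,22],"angular":[0,0,0],"jaw":0},{"translation":[-4,0,22],"angular":[0,0,0],"jaw":0}]';python3 - <<'E'
from h import *
st()
E
```

```text
t: 84.7
ee_pos: [528.4, -48.6, 145.6]
orientation: [2.292, 2.148, -0.002]
ft_force: [-5.9, -5.0, 12.0]
width: 0.5
grasp_force: 6.1
t 84.7 p [528.4 -48.6 145.6] ty -3.7 tilt [-0.001 -0.001] q [-0.11  0.39  1.89 -0.    0.85 -0.05] F [-5.9 -5.  12. ] w 0.5 g 6.1
```

```bash
python3 -m creep '[{"translation":[0,0,0.4],"angular":[0,0,0],"jaw":0},{"translation":[0,0,0.8],"angular":[0,0,0],"jaw":0},{"translation":[0,0,1.2],"angular":[0,0,0],"jaw":0},{"translation":[0,0,1.5],"angular":[0,0,0],"jaw":0},{"translation":[0,0,1.5],"angular":[0,0,0],"jaw":0},{"translation":[0,0,1.5],"angular":[0,0,0],"jaw":0},{"translation":[0,0,1.5],"angular":[0,0,0],"jaw":0},{"translation":[0,0,1.5],"angular":[0,0,0],"jaw":0}]';python3 - <<'E'
from h import *
st()
E
```

```text
t: 85.7
ee_pos: [528.1, -48.7, 144.5]
orientation: [-2.292, -2.148, 0.003]
ft_force: [-7.3, -7.0, 16.0]
width: 0.4
grasp_force: 7.9
t 85.7 p [528.1 -48.7 144.5] ty -3.7 tilt [-0.001 -0.001] q [-0.11  0.4   1.89 -0.    0.85 -0.05] F [-7.3 -7.  16. ] w 0.4 g 7.9
```

```bash
python3 -m creep '[{"translation":[0,0,-10],"angular":[0,0,0],"jaw":0},{"translation":[0,0,-40],"angular":[0,0,0],"jaw":0},{"translation":[0,0,-90],"angular":[0,0,0],"jaw":0},{"translation":[0,0,-140],"angular":[0,0,0],"jaw":0},{"translation":[-10,-40,-150],"angular":[0,0,0],"jaw":0.2},{"translation":[-10,-40,-150],"angular":[0,0,0],"jaw":0.2},{"translation":[-10,-40,-150],"angular":[0,0,0],"jaw":0.2},{"translation":[-10,-40,-150],"angular":[0,0,0],"jaw":0.2}]';python3 - <<'E'
from h import *
st()
acc=0
for i in range(4): acc=acc+ctrl.get_image("side").astype(float)/4
S=acc.round().astype(np.uint8);q=cv2.cvtColor(S,cv2.COLOR_RGB2HSV).astype(int);cs=ctrl.camera_info("side");cv2.imwrite('pics/s30.png',S[:,:,::-1])
m=((q[...,0]>6)&(q[...,0]<17)&(q[...,1]>185)&(q[...,2]>100)).astype(np.uint8);m[:150]=0;m[262:]=0;m[:,:240]=0;m[:,290:]=0
n,l,s,ce=cv2.connectedComponentsWithStats(m);print([(ce[i].round(1),s[i]) for i in range(1,n) if s[i][4]>10])
print('pred lever',w2px(cs,[[532.6,15.7,145.6],[528.2,-59.2,145.6],[528.2,-59.2,131.6]]).round(1))
W=ctrl.get_image("wrist");c=ctrl.camera_info("wrist");q=cv2.cvtColor(W,cv2.COLOR_RGB2HSV).astype(int)
m=((q[...,0]>6)&(q[...,0]<17)&(q[...,1]>190)&(q[...,2]>120)).astype(np.uint8);m[318:]=0
n,l,s,ce=cv2.connectedComponentsWithStats(m)
print([(ce[i].round(1),s[i],blob((l==i).astype(np.uint8),c,145.6)) for i in range(1,n) if s[i][4]>150])
print('pred',w2px(c,[[532.6,15.7,145.6],[528.2,-59.2,145.6],[608,11,79],[608,11,65]]).round(1))
bm=mask(W,'blue');n,l,s,ce=cv2.connectedComponentsWithStats(bm)
print([(ce[i].round(1),s[i],blob((l==i).astype(np.uint8),c,125.6)) for i in range(1,n) if s[i][4]>150])
E
```

```text
t: 86.7
ee_pos: [488.8, -55.0, 292.8]
orientation: [-2.292, -2.148, 0.001]
ft_force: [0.8, 0.5, -1.2]
width: 17.5
grasp_force: 0.0
t 86.7 p [488.8 -55.  292.8] ty -3.7 tilt [-0.001  0.   ] q [-0.14  0.14  1.85  0.    1.15 -0.07] F [ 0.8  0.5 -1.2] w 17.5 g 0.0
[(array([264.5, 228.3]), array([262, 217,   8,  18,  30], dtype=int32))]
pred lever [[264.2 212.1]
 [267.  232.1]
 [267.2 236.4]]
[]
pred [[326.5 115. ]
 [324.3 194.4]
 [386.2 114.5]
 [382.6 114.4]]
[(array([481.1, 116.2]), array([467,  96,  38,  43, 662], dtype=int32), array([694. ,   5.3,  41.5,  36.8,  84.9])), (array([397.3, 114.5]), array([ 345,  102,  123,   27, 1991], dtype=int32), array([613.7,  11. , 121.7,  23.4,  -3.8]))]
```

```bash
python3 - <<'E'
from h import *
W=ctrl.get_image("wrist");c=ctrl.camera_info("wrist");q=cv2.cvtColor(W,cv2.COLOR_RGB2HSV).astype(int)
for r in range(95,215,6): print(r,' '.join('%d/%d/%d'%tuple(q[r,x]) for x in range(310,345,6)))
print(w2px(c,[[528.2,-59.2,145.6],[528.2,-59.2,131.6],[528.6,-58.5,158]]).round(1))
S=cv2.imread('pics/s30.png');q=cv2.cvtColor(S,cv2.COLOR_BGR2HSV).astype(int)
for r in range(208,244,1): print(r,' '.join('%d/%d/%d'%tuple(q[r,x]) for x in (258,262,264,266,268,272)))
E
```

```text
95 10/155/112 126/34/38 110/19/41 15/65/55 11/163/117 11/165/119
101 110/7/103 111/20/167 0/15/83 13/22/83 13/21/84 0/12/168
107 128/8/129 118/17/192 106/34/113 108/28/110 110/34/114 120/17/196
113 123/14/160 115/17/198 112/34/113 111/31/108 113/29/113 115/16/208
119 120/11/156 113/18/173 113/36/113 111/30/110 112/34/113 112/19/205
125 113/17/178 115/16/172 20/36/105 13/42/108 17/19/95 111/16/205
131 11/79/61 14/255/162 27/197/253 26/226/253 18/255/252 11/160/126
137 11/158/129 14/255/182 27/201/253 26/255/253 17/255/251 11/163/128
143 14/174/208 14/255/200 27/205/253 26/255/253 16/255/243 14/170/196
149 14/171/194 14/255/210 27/215/253 26/255/253 16/255/221 14/172/196
155 13/65/134 14/255/219 27/217/253 26/255/253 13/195/201 12/89/143
161 99/22/165 14/255/228 26/217/253 26/255/254 8/108/194 96/21/170
167 92/22/165 14/255/238 26/230/253 26/255/254 7/59/182 101/22/164
173 95/19/165 15/255/244 26/255/253 25/255/253 8/34/163 102/23/169
179 96/22/166 16/255/248 26/255/253 25/255/254 8/18/154 95/20/165
185 98/19/163 16/255/249 26/255/254 24/255/254 75/3/157 100/18/169
191 93/17/167 11/177
[... 2029 characters left out ...]
20/9/27 106/58/48 11/192/166 11/187/166 11/189/166 102/53/24
234 9/94/54 109/46/44 11/186/115 12/187/120 11/188/125 9/93/52
235 9/120/98 100/51/30 12/171/85 12/173/84 12/177/82 9/120/104
236 9/122/113 8/54/38 15/90/34 12/80/32 11/94/60 10/125/114
237 10/125/114 9/120/102 9/118/99 9/120/98 9/120/102 9/123/114
238 9/123/112 10/123/116 9/124/117 9/119/118 10/128/128 10/130/102
239 10/125/122 9/128/96 10/125/86 8/121/76 10/127/88 10/128/72
240 10/121/82 10/129/65 11/125/57 9/120/51 9/127/52 10/123/54
241 10/123/52 10/120/53 9/125/53 11/142/54 10/149/53 10/151/54
242 11/142/54 11/151/54 12/149/60 128/58/70 115/98/81 113/144/94
243 115/100/84 113/141/94 113/149/113 113/136/86 111/153/90 110/176/94
```

```bash
python3 -c "
from workcell import ctrl
print(ctrl.close_job())"
```

```text
the job is handed in; nothing more can be done
None
```

The job is handed in: the red, pale and blue trays and the cover board are nested on the seat, the blue arm is swung to its stop, and the orange lever is fully down. I set the pad gap to about 2.5 mm before flipping the lever, estimated from nut turns and the side camera; the lock force was not read directly. The blue tray was knocked about 8 mm aside mid-run, so I lifted the cover, squared the stack and put it back; no green or white tray was seen.

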